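# Nest the mixing cups and snap the storage tub shut

## Task

Put the steel mixing cups away: stand all of them, mouth-down, in the white tub base as one nest, the smallest innermost and each larger cup over the smaller ones, every rim flat on the tub's floor. Then put the deep lid on the tub and press it down until both spring clips have snapped over its edge. Leave the other things on the bench alone.

Things in the scene. Friction and masses are not known exactly. Their poses are not given: they have to be found in the camera images.
- cup1_center (a point): centre, half-way up, of a bare steel mixing cup standing mouth-down on the bench (cup 1 of 5, 1 the smallest): 60 mm tall, outer diameter 32 mm at its mouth (below) tapering to 22 mm at its closed end (above), wall 2.5 mm, closed end 3 mm thick; z points up. Cups of the set fit over one another with about 3 mm to spare all round once home, more on entering. None if this cup is absent today.
- cup2_center (a point): centre, half-way up, of a bare steel mixing cup standing mouth-down on the bench (cup 2 of 5, 1 the smallest): 66 mm tall, outer diameter 44 mm at its mouth (below) tapering to 33 mm at its closed end (above), wall 2.5 mm, closed end 3 mm thick; z points up. Cups of the set fit over one another with about 3 mm to spare all round once home, more on entering. None if this cup is absent today.
- cup3_center (a point): centre, half-way up, of a bare steel mixing cup standing mouth-down on the bench (cup 3 of 5, 1 the smallest): 72 mm tall, outer diameter 56 mm at its mouth (below) tapering to 44 mm at its closed end (above), wall 2.5 mm, closed end 3 mm thick; z points up. Cups of the set fit over one another with about 3 mm to spare all round once home, more on entering. None if this cup is absent today.
- cup4_center (a point): centre, half-way up, of a bare steel mixing cup standing mouth-down on the bench (cup 4 of 5, 1 the smallest): 78 mm tall, outer diameter 68 mm at its mouth (below) tapering to 56 mm at its closed end (above), wall 2.5 mm, closed end 3 mm thick; z points up. Cups of the set fit over one another with about 3 mm to spare all round once home, more on entering. None if this cup is absent today.
- cup5_center (a point): centre, half-way up, of a bare steel mixing cup standing mouth-down on the bench (cup 5 of 5, 1 the smallest): 84 mm tall, outer diameter 80 mm at its mouth (below) tapering to 67 mm at its closed end (above), wall 2.5 mm, closed end 3 mm thick; z points up. Cups of the set fit over one another with about 3 mm to spare all round once home, more on entering. None if this cup is absent today.
- tub_floor (a point): centre of the inner floor of the square white tub base, which is screwed to the bench; floor 6 mm above the bench, 144 x 144 mm inside; walls straight to 22 mm above the bench, then a lip flaring to 158 x 158 mm inside, its top 36 mm above the bench. z up; x points to one of the two sides with a grey spring clip (50 mm wide, 82 to 99 mm from the centre, up to 59 mm above the bench)
- lid_bar (a point): centre of the grey grab bar on top of the square white lid: bar 18 mm (lid's x) x 80 mm (lid's y) x 34 mm high, z up; this point is 101 mm above the lid's lower edge and 81 mm above the underside of its flange. Lid 118 mm tall over all, 0.22 kg. It fits the tub any of the four ways round
- lid_flange (a point): centre of the lid at the underside of its flange, 20 mm above its lower edge, z up; flange 172 x 172 x 4 mm. Below it a plug 139 x 139 mm goes into the tub; the lid's hollow is 132 x 132 mm, 80 mm high. Home, this point is 36 mm above the bench (flange on the tub's lip); before that the flange rests on the clips' slopes about 15 mm higher
- clip_front (a joint): grey spring clip on the tub's -x side: 0 m when fully in (free, or hooked over the lid's flange), up to 0.012 as it is pushed outward (500 N/m, 2.3 N preload). A straight push down on the lid of about 8 to 15 N spreads both clips and snaps it home
- clip_back (a joint): grey spring clip on the tub's +x side: 0 m when fully in (free, or hooked over the lid's flange), up to 0.012 as it is pushed outward (500 N/m, 2.3 N preload). A straight push down on the lid of about 8 to 15 N spreads both clips and snaps it home
- tape: bystander, to be left alone: roll of tape, 100 mm across, 25 mm high; origin at the centre of its underside (tools: near mid-length)
- jar: bystander, to be left alone: screw jar, 70 mm across, 85 mm high; origin at the centre of its underside (tools: near mid-length)
- wrench: bystander, to be left alone: wrench, 180 mm long; origin at the centre of its underside (tools: near mid-length)
- screwdriver: bystander, to be left alone: screwdriver, 190 mm long; origin at the centre of its underside (tools: near mid-length)
- sand_block: bystander, to be left alone: cork sanding block, 100 x 60 x 35 mm; origin at the centre of its underside (tools: near mid-length)
Things that resemble listed ones, but are neither listed nor needed, are in the scene too. What is shaped like the part that bears cup2_center but purple is not meant.

How it is judged (in metres and radians):
On the way, in this order (a step that is already met when the one before it is completed fails the run):
1. all cups that are there stand nested, mouth-down, on the tub's floor (z of cup1_center in the frame of tub_floor between 0.026 and 0.034 m and angle between each of cup1_center, cup2_center, cup3_center, cup4_center, cup5_center's own z axis and vertical below 0.12 rad and horizontal distance between each of cup1_center, cup2_center, cup3_center, cup4_center, cup5_center and tub_floor below 0.045 m and z of cup2_center in the frame of tub_floor between 0.029 and 0.037 m and z of cup3_center in the frame of tub_floor between 0.032 and 0.04 m and z of cup4_center in the frame of tub_floor between 0.035 and 0.043 m and z of cup5_center in the frame of tub_floor between 0.038 and 0.046 m and horizontal distance between cup1_center and cup2_center below 0.03 m and horizontal distance between each of cup1_center, cup2_center and cup3_center below 0.03 m and horizontal distance between each of cup1_center, cup2_center, cup3_center and cup4_center below 0.03 m and horizontal distance between each of cup1_center, cup2_center, cup3_center, cup4_center and cup5_center below 0.03 m), for 0.2 s.
2. the lid is snapped home on the tub with both clips hooked over it (z of lid_flange in the frame of tub_floor below 0.033 m and horizontal distance between lid_flange and tub_floor below 0.008 m and angle between lid_flange's own z axis and vertical below 0.04 rad and value of joint each of clip_front, clip_back below 0.003 m), for 0.2 s.
At the end, for the whole second after the job is handed in: Every cup present stands mouth-down (tilt under 0.12 rad) on the tub floor (4 mm), within 45 mm of its centre and 30 mm of each other cup; the lid at rest, level (0.04 rad), centred within 8 mm, its flange at most 33 mm above the tub floor; both clips back in (under 3 mm) (all of step 1 and all of step 2 and linear speed of lid below 0.02 m/s); the robot touches nothing.
It fails at once if a bystander is moved more than 40 mm (distance of any of tape, jar, wrench, screwdriver, sand_block from where it was at the start of the episode above 0.04 m).
Of cup1, cup2, cup3, cup4, cup5 only 3 to 5 are there at a start; the rules pass over those that are not, and their reading is None.
At some moment in a run one of cup3, cup4, cup5, lid may be knocked a few centimetres aside while the robot is not near it.
It also fails if it takes over 210 s, if anything falls off the work surface, if the arm or the gripper's body presses on something with over 40 N, if the wrist force passes 120 N, or if a joint passes its speed limit or range.

## Robot

A 7-joint arm with a two-finger parallel gripper is mounted at the origin on the work surface. World frame = base frame: x ahead of the robot, y to its left, z up, the work surface at z = 0. Lengths are in m, angles in degrees, forces in N, time in s.
With the tool pointing down it reaches from about 0.425 to 0.875 m from the base axis. Payload 4.7 kg.
Tool frame: the origin (TCP) lies at the very end of the fingers, on their centre line; the grasp point (between the pads) lies 19 mm behind it; z points along the fingers, y is the line along which they close (so a half turn about z gives the same grasp; the last joint's range is limited). The gripper opens to 87 mm and grips with 3 to 60 N. Pads are 19 mm wide; open, the fingers measure 117 mm over their backs; the gripper's body (75 mm by 190 mm) begins 51 mm behind the grasp point.
Start: joints at [-75.338, 18.392, -4.016, 83.108, 1.295, 78.541, -3.26], TCP at [0.156, 0.631, 0.223] pointing down, gripper open.
Joint ranges: [-163.93, 163.93], [-17.29, 119.83], [-79.2, 71.16], [3.27, 140.29], [-89.18, 269.18], [5.43, 117.66], [-154.24, 154.24]. Speed limits (degrees/s): [147.25, 147.25, 180, 180, 180, 180, 180].

## Interface

Orientations are given as [roll, pitch, yaw] about the fixed x, y, z axes, in that order (R = Rz(yaw) Ry(pitch) Rx(roll)).
In Python, from cell import get_obs, read_camera, sign_off, silhouettes gives the robot as it stands.
- The arm moves only by the tool play_rows, never from a script. Its argument "steps" is a list that holds one entry, the list of rows, each a list of 7 numbers: the shift along the tool's x, y, z in m, then the turn, a rotation vector about the tool's x, y, z in rad, then the finger opening in m, from 0 to 0.087. A call has 1 to 12 rows; each row shifts and turns the commanded pose from where the row before left it, along the tool's axes as they then stand; what a row does not reach is not made up. A row lasts 1/10 s, in which the tool goes at most 50 mm and 8.59 degrees, less where a joint would pass 70% of its speed; a pose out of reach is approached as far as the arm can. A call is refused whole if a number of a shift passes 0.05 or a number of a turn 0.15, either way. A call with a gripper value outside its range is refused whole. The fingers move at their own pace and stop on an object; "force" is the grip in N (left out, the last holds). Time passes only in rows, so rows that do not move let the fingers close. It gives the time, the measured TCP pose, the force, the opening and the grip force at its end, in the units of the state.
- get_obs(): the state, without advancing time (a new reading comes with each control period).
- read_camera(name): name is "scene" or "top" or "wrist"; returns a dict with "frame" (480x640x3 uint8, red, green, blue), "intrinsics" (3x3 intrinsics, pixels), "view" (4x4, takes a point from world to camera coordinates). Camera axes: x right, y up, looking along -z (the intrinsics and any distortion apply to the point x, -y, -z); pixel columns grow to the right and rows downward; lengths in m; the calibration is good to about 2 mm. The wrist camera is an equidistant fisheye: a pixel r from the principal point sees the ray r / f radians off the axis. A picture is of the moment at which its call begins. There is no depth.
- sign_off(): hands the job in; it is judged then, once.
Trained networks look in the newest picture that a camera, given by its name, has taken for a name from the list of things; names that differ only in an ending like _2 or _b are one class to them, and where a whole thing is asked for, a point or a joint stands for the part that bears it (a point fixed in the world has none). Each returns a list of dicts, best first, with "p" (0 to 1); they miss things now and then, are a little off and sometimes report something else, mostly with a low value. They report only what shows in the picture. A call takes as long as a camera call. They do not tell look-alikes from the thing itself.
- silhouettes(camera, name): "pixels" (480x640 bool, what is visible of it) and "extent" ([left, top, right, bottom] in pixels, round what is visible of it).
The state is a dict: "time_s": time; "qpos": joint angles; "joint_velocities": joint speeds; "effort": joint torques, N m; "tool_pos": TCP position; "tool_rot": TCP orientation; "force": force on the tool from outside, world axes, zero at the start; "wrist_torque": the same for the moment, N m; "grip_width": finger opening in m; "grasp_force": force on a finger pad.
Only numpy, scipy, OpenCV 4.12 (cv2) and the standard library are available. Lean on these libraries where they do the work, as an engineer would, in place of code of your own. Each camera call takes 0.05 s, during which the arm holds its last target. There are 200 camera calls.

## Working session

There is one attempt and no reset: what is moved stays moved. The work goes in short steps, Python scripts to look and compute and a tool call to move; the robot and the scene stay as the last step left them, time stands still between calls to the robot, and variables do not carry over. Pictures are saved under pics/ and viewed, at most 14 in all, crops included, and the job is handed in when it is done.

Besides the shell and the picture viewer there is one more tool, called after "Emit:" as name(argument=value, ...) on one line, values as JSON. play_rows: Moves the arm, as the interface text tells. Its arguments: {"type":"object","properties":{"steps":{"type":"array","items":{"type":"array","items":{"type":"array","items":{"type":"number"}}}},"force":{"type":"number"}},"required":["steps"]}

```bash
ls; mkdir -p pics
python3 - <<'E'
from cell import *
import cv2
for n in ("scene","top"):
    c=read_camera(n); cv2.imwrite(f"pics/{n}0.png",c["frame"][:,:,::-1]); print(n,c["intrinsics"].tolist(),c["view"].round(4).tolist(),[k for k in c])
print(get_obs())
E
```

```text
pics
scene [[488.0745445700876, 0.0, 318.5754763547491], [0.0, 488.0745445700876, 244.61592966838177], [0.0, 0.0, 1.0]] [[0.9063, 0.4223, -0.0148, -0.4754], [-0.2426, 0.5488, 0.8, 0.0825], [0.346, -0.7214, 0.5998, -1.3807], [0.0, 0.0, 0.0, 1.0]] ['frame', 'intrinsics', 'view']
top [[445.91439678389764, 0.0, 313.06737146806574], [0.0, 445.91439678389764, 240.45794307239632], [0.0, 0.0, 1.0]] [[-0.0289, -0.9992, -0.0258, -0.026], [0.9876, -0.0325, 0.1537, -0.5516], [-0.1545, -0.0211, 0.9878, -0.8823], [0.0, 0.0, 0.0, 1.0]] ['frame', 'intrinsics', 'view']
{'time_s': 0.1, 'qpos': array([-75.33904925,  18.43712106,  -4.01407145,  83.16804444,
         1.29502738,  78.54250872,  -3.26012577]), 'joint_velocities': array([ 0.02302579, -0.09227054, -0.02596798, -0.17243432,  0.02724088,
       -0.09287161,  0.01492622]), 'effort': array([-1.46558573e-04, -4.92574382e+01, -4.05745693e-01, -3.13398957e+01,
       -6.41888659e-02,  3.94749711e-02,  5.19700302e-05]), 'tool_pos': array([0.15557422, 0.63058436, 0.22154338]), 'tool_rot': array([-1.79897556e+02,  6.01845560e-03,  1.66147146e+02]), 'force': array([-0.48277228,  1.62258217,  0.31908203]), 'wrist_torque': array([ 0.03361303, -0.05545788, -0.01009452]), 'grasp_force': 0.0, 'grip_width': 0.08699375478144007}
```

View pics/scene0.png

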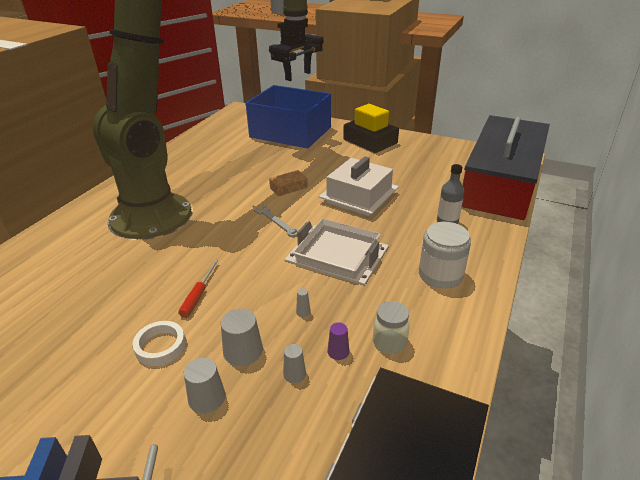

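View pics/top0.png

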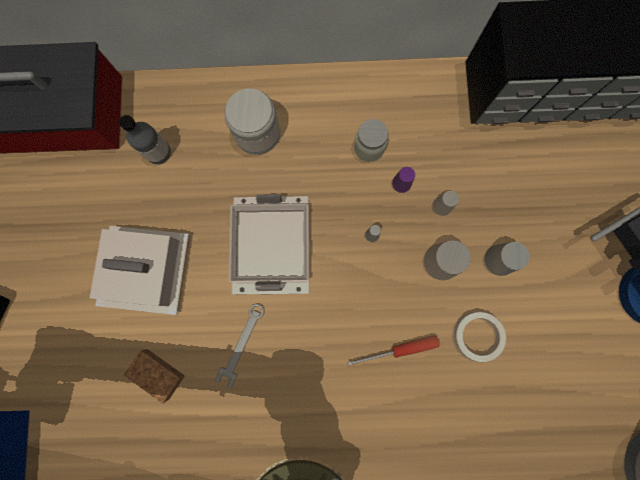

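The scene shows the tub at scene (340,250), the lid at (360,185), and four steel cups at top (374,233), (447,202), (447,260) and (508,258). The purple look-alike is at (404,180). Next I fit models to the silhouettes.

```bash
cat > h.py <<'E'
from cell import *
import numpy as np, cv2
from scipy.optimize import minimize
from scipy.spatial.transform import Rotation as R
CUP={1:(.060,.032,.022),2:(.066,.044,.033),3:(.072,.056,.044),4:(.078,.068,.056),5:(.084,.080,.067)}
def proj(c,P):
    p=np.c_[np.atleast_2d(P),np.ones(len(np.atleast_2d(P)))]@c["view"].T
    q=np.c_[p[:,0]/-p[:,2],-p[:,1]/-p[:,2],np.ones(len(p))]@c["intrinsics"].T
    return q[:,:2]
def unproj(c,uv,z):
    r=np.linalg.solve(c["intrinsics"],[uv[0],uv[1],1]); d=c["view"][:3,:3].T@[r[0],-r[1],-1]
    o=-c["view"][:3,:3].T@c["view"][:3,3]; return o+d*(z-o[2])/d[2]
def hullmask(uv):
    m=np.zeros((480,640),np.uint8); h=cv2.convexHull((uv*16).round().astype(np.int32)); cv2.fillConvexPoly(m,h,1,shift=4); return m>0
T=np.linspace(0,2*np.pi,40)
def cuppts(k,x,y,z0=0):
    h,a,b=CUP[k]; return np.array([[x+d/2*np.cos(t),y+d/2*np.sin(t),z] for d,z in((a,z0),(b,z0+h)) for t in T])
def box(x,y,yaw,w,l,z0,z1):
    c,s=np.cos(yaw),np.sin(yaw)
    return np.array([[x+c*u-s*v,y+s*u+c*v,z] for u in(-w/2,w/2) for v in (-l/2,l/2) for z in(z0,z1)])
def iou(a,b): return (a&b).sum()/max(1,(a|b).sum())
def fit(obs,model,p0,step):
    f=lambda p:-np.mean([iou(hullmask(proj(c,model(p))),m) for c,m in obs])
    s=np.vstack([p0]+[np.array(p0)+np.eye(len(p0))[i]*step[i] for i in range(len(p0))])
    r=minimize(f,p0,method="Nelder-Mead",options=dict(initial_simplex=s,xatol=1e-4,fatol=1e-4)); return r.x,-r.fun
def grey(c,m):return c["frame"][m].mean(0).round()
E
python3 - <<'E'
from h import *
C={n:read_camera(n) for n in("top","scene")}
for n in C:
    for name in ["cup%d_center"%i for i in range(1,6)]+["tub_floor","lid_bar","clip_front","jar","tape","wrench","screwdriver","sand_block"]:
        for d in silhouettes(n,name): 
            if d["p"]>.2:print(n,name,round(d["p"],2),np.round(d["extent"]).tolist(),d["pixels"].sum(),grey(C[n],d["pixels"]))
E
```

```text
top cup1_center 0.69 [367.0, 226.0, 382.0, 240.0] 174 [106. 102.  93.]
top cup1_center 0.25 [452.0, 312.0, 505.0, 360.0] 1154 [155. 148. 131.]
top cup2_center 0.94 [434.0, 193.0, 460.0, 216.0] 416 [107. 100.  88.]
top cup2_center 0.88 [393.0, 166.0, 414.0, 195.0] 430 [76. 45. 77.]
top cup4_center 0.61 [482.0, 242.0, 530.0, 276.0] 1203 [104. 100.  91.]
top cup5_center 0.85 [424.0, 241.0, 471.0, 281.0] 1425 [115. 107.  96.]
top tub_floor 0.84 [229.0, 196.0, 310.0, 294.0] 7653 [158. 150. 136.]
top tub_floor 0.45 [482.0, 242.0, 533.0, 277.0] 1219 [105. 100.  91.]
top lid_bar 0.91 [90.0, 226.0, 187.0, 311.0] 7035 [154. 144. 132.]
top clip_front 0.54 [258.0, 280.0, 284.0, 292.0] 220 [90. 84. 77.]
top jar 0.57 [354.0, 118.0, 389.0, 162.0] 1112 [113. 110.  99.]
top tape 0.87 [453.0, 312.0, 508.0, 364.0] 1302 [152. 144. 126.]
top tape 0.63 [216.0, 304.0, 265.0, 386.0] 789 [114. 109. 100.]
top wrench 0.76 [218.0, 305.0, 266.0, 384.0] 714 [115. 111. 102.]
top screwdriver 0.66 [351.0, 336.0, 440.0, 366.0] 724 [131.  71.  56.]
top sand_block 0.82 [126.0, 348.0, 183.0, 406.0] 1759 [81. 59. 39.]
to
[... 426 characters left out ...]
108.]
scene cup5_center 0.8 [220.0, 309.0, 263.0, 366.0] 1889 [122. 116. 105.]
scene tub_floor 0.98 [283.0, 217.0, 387.0, 286.0] 4237 [167. 153. 137.]
scene lid_bar 0.84 [319.0, 156.0, 401.0, 214.0] 2979 [153. 140. 124.]
scene jar 0.87 [374.0, 303.0, 407.0, 354.0] 1587 [136. 131. 112.]
scene tape 0.76 [129.0, 322.0, 189.0, 363.0] 1466 [177. 164. 143.]
scene tape 0.36 [218.0, 311.0, 262.0, 366.0] 1932 [122. 116. 105.]
scene wrench 0.69 [218.0, 310.0, 264.0, 368.0] 2001 [124. 117. 104.]
scene wrench 0.51 [253.0, 206.0, 298.0, 233.0] 329 [130. 123. 109.]
scene screwdriver 0.7 [178.0, 259.0, 217.0, 317.0] 454 [160.  59.  37.]
scene sand_block 0.8 [266.0, 169.0, 307.0, 198.0] 679 [114.  82.  50.]
```

```bash
cat > look.py <<'E'
from h import *
def lidpts(p,z0=0):
    x,y,a=p; return np.vstack([box(x,y,a,.172,.172,z0+.02,z0+.024),box(x,y,a,.139,.139,z0,z0+.084),box(x,y,a,.018,.080,z0+.084,z0+.118)])
def best(n,name,C,near=None):
    D=[d for d in silhouettes(n,name) if d["p"]>.3]
    if name.startswith("cup2"): D=[d for d in D if grey(C[n],d["pixels"])[1]>.85*grey(C[n],d["pixels"])[0]]
    return D[0]["pixels"] if D else None
E
python3 - <<'E'
from look import *
C={n:read_camera(n) for n in("top","scene")}
for k in (1,2,4,5):
    M={n:best(n,f"cup{k}_center",C) for n in C}
    ys,xs=np.where(M["top"]); p0=unproj(C["top"],(xs.mean(),ys.mean()),.04)[:2]
    for kk in {k,max(1,k-1),min(5,k+1)}:
        for sel in(["top"],["scene"],["top","scene"]):
            p,s=fit([(C[n],M[n]) for n in sel],lambda p:cuppts(kk,*p),p0,[.02,.02]); print(k,kk,sel,p.round(4),round(s,3))
M={n:best(n,"lid_bar",C) for n in C}
ys,xs=np.where(M["top"]); p0=unproj(C["top"],(xs.mean(),ys.mean()),.05)[:2]
for sel in(["top"],["scene"],["top","scene"]):
  for a0 in(-.15,.15):
    p,s=fit([(C[n],M[n]) for n in sel],lidpts,[*p0,a0],[.02,.02,.1]); print("lid",sel,p.round(4),round(s,3))
for uv in((246,200),(268,286)): print("clip",unproj(C["top"],(270,199),.059),unproj(C["top"],(269,286),.059))
f=C["top"]["frame"][180:300,220:320,::-1]; l=C["top"]["frame"][215:320,80:200,::-1]
a=cv2.resize(f,None,fx=3.9,fy=3.9,interpolation=cv2.INTER_CUBIC); b=cv2.resize(l,None,fx=3.2,fy=3.2,interpolation=cv2.INTER_CUBIC)
o=np.zeros((480,800,3),np.uint8); o[:a.shape[0],:a.shape[1]]=a; o[:b.shape[0],400:784]=b[:,:384]; cv2.imwrite("pics/crop1.png",o)
E
```

```text
1 1 ['top'] [ 0.5649 -0.1698] 0.795
1 1 ['scene'] [ 0.5657 -0.1684] 0.881
1 1 ['top', 'scene'] [ 0.5653 -0.1697] 0.823
1 2 ['top'] [ 0.5626 -0.1686] 0.438
1 2 ['scene'] [ 0.5621 -0.1634] 0.536
1 2 ['top', 'scene'] [ 0.5624 -0.17  ] 0.482
2 1 ['top'] [ 0.6214 -0.3256] 0.667
2 1 ['scene'] [ 0.6225 -0.3192] 0.658
2 1 ['top', 'scene'] [ 0.6239 -0.3267] 0.666
2 2 ['top'] [ 0.626 -0.326] 0.878
2 2 ['scene'] [ 0.6232 -0.323 ] 0.918
2 2 ['top', 'scene'] [ 0.6237 -0.3234] 0.896
2 3 ['top'] [ 0.6202 -0.328 ] 0.569
2 3 ['scene'] [ 0.6217 -0.3161] 0.624
2 3 ['top', 'scene'] [ 0.6223 -0.3174] 0.596
4 3 ['top'] [ 0.5012 -0.4439] 0.776
4 3 ['scene'] [ 0.503  -0.4386] 0.74
4 3 ['top', 'scene'] [ 0.5017 -0.4399] 0.756
4 4 ['top'] [ 0.5013 -0.438 ] 0.908
4 4 ['scene'] [ 0.5022 -0.4376] 0.961
4 4 ['top', 'scene'] [ 0.5019 -0.4373] 0.933
4 5 ['top'] [ 0.5029 -0.4292] 0.68
4 5 ['scene'] [ 0.499  -0.4289] 0.742
4 5 ['top', 'scene'] [ 0.5018 -0.4295] 0.709
5 4 ['top'] [ 0.5032 -0.3189] 0.803
5 4 ['scene'] [ 0.5039 -0.3152] 0.803
5 4 ['top', 'scene'] [ 0.5012 -0.3182] 0.802
5 5 ['top'] [ 0.5034 -0.3173] 0.93
5 5 ['scene'] [ 0.5018 -0.3123] 0.953
5 5 ['top', 'scene'] [ 0.5029 -0.315 ] 0.939
lid ['top'] [ 0.504   0.3205 -0.129 ] 0.956
lid ['top'] [ 0.5039  0.3202 -0.1279] 0.956
lid ['scene'] [ 0.5026  0.3252 -0.1424] 0.926
lid ['scene'] [ 0.5035  0.3232 -0.1548] 0.925
lid ['top', 'scene'] [ 0.5036  0.3217 -0.1517] 0.938
lid ['top', 'scene'] [ 0.504   0.3208 -0.1516] 0.939
clip [0.63770035 0.04330344 0.059     ] [0.45827301 0.04783288 0.059     ]
clip [0.63770035 0.04330344 0.059     ] [0.45827301 0.04783288 0.059     ]
```

View pics/crop1.png

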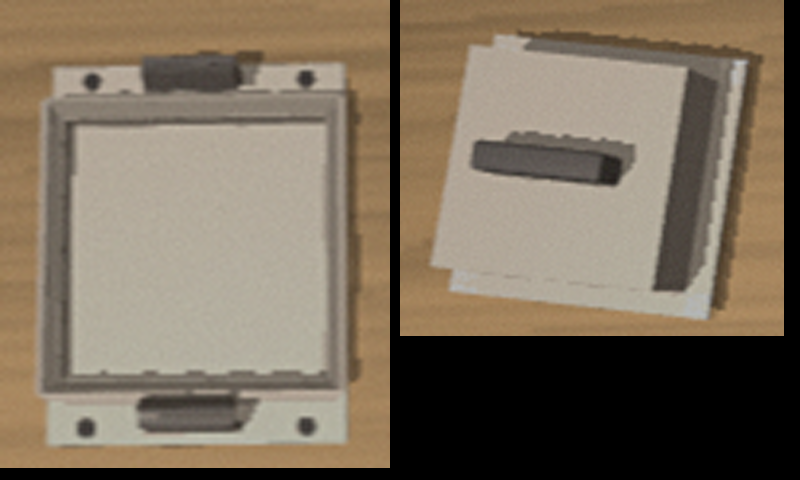

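The left crop shows the tub with its clips at the top and bottom, which is world ±x. The right crop shows the lid with its bar roughly along world y. Next I compute the tub pose from its corners.

Run:
```python
from look import *
C={n:read_camera(n) for n in("top","scene")}
c=C["top"]
print(-c["view"][:3,:3].T@c["view"][:3,3])
for z,q in((.006,[(72,124),(328,120),(328,375),(72,375)]),(.036,[(40,98),(346,93),(348,390),(40,392)]),(.059,[(143,58),(241,58),(237,398),(140,400)])):
    w=np.array([unproj(c,(u/3.9+220,v/3.9+180),z)[:2] for u,v in q]); e=w[1]-w[0];g=w[0]-w[3]
    print(z,w.round(4).tolist(),w.mean(0).round(4),[round(float(np.linalg.norm(v)),4) for v in(e,g)],np.arctan2(g[1],g[0]).round(3),np.arctan2(w[1]-w[2],1)[1].round(4), np.arctan2(e[0],-e[1]).round(3))
# joint fit of tub silhouette : plate unknown size; lip 164 square z.006-.036 + plate L x W + clips
def tub(p):
    x,y,a,L,W,S=p
    return np.vstack([box(x,y,a,S,S,0,.036),box(x,y,a,L,W,0,.004),box(x,y,a,.198,.05,.05,.059)])
for sel in(["top"],["scene"],["top","scene"]):
    p,s=fit([(C[n],best(n,"tub_floor",C)) for n in sel],tub,[.546,.045,0,.21,.16,.166],[.01,.01,.05,.01,.01,.005]); print(sel,p.round(4),round(s,3))
from scipy.spatial.transform import Rotation as R
```

```text
[ 0.40770551 -0.06247648  0.95564322]
0.006 [[0.625, 0.1191], [0.6223, -0.0246], [0.4799, -0.0209], [0.4842, 0.1195]] [0.5529 0.0483] [0.1437, 0.1408] -0.003 -0.0037 -0.019
0.036 [[0.6332, 0.1308], [0.6302, -0.0359], [0.4694, -0.0326], [0.4733, 0.1309]] [0.5515 0.0483] [0.1668, 0.1599] -0.0 -0.0034 -0.018
0.059 [[0.6475, 0.0709], [0.6456, 0.0187], [0.4655, 0.024], [0.466, 0.0742]] [0.5561 0.0469] [0.0523, 0.1815] -0.018 -0.0053 -0.036
['top'] [ 0.5499  0.05   -0.0215  0.2067  0.1622  0.1613] 0.984
['scene'] [ 0.5571  0.0517 -0.0176  0.1944  0.1574  0.1573] 0.951
['top', 'scene'] [ 0.5507  0.0512 -0.0058  0.2078  0.1638  0.1616] 0.943
```

```bash
cat > plan.py <<'E'
import sys,json
from h import *
def plan(x,y,z,yaw=90,w=.087,start=None,n=None):
    o=get_obs(); p=np.array(o["tool_pos"]) if start is None else np.array(start[:3]); r=R.from_euler("xyz",o["tool_rot"],degrees=True) if start is None else R.from_euler("xyz",[180,0,start[3]],degrees=True)
    t=R.from_euler("xyz",[180,0,yaw],degrees=True); g=np.array([x,y,z])
    v=(r.inv()*t).as_rotvec(); d=np.linalg.norm(g-p)
    n=n or max(1,int(np.ceil(max(d/.048,np.abs(v).max()/.145))))
    rows=[]
    for i in range(n):
        k=n-i; v=(r.inv()*t).as_rotvec()/k; s=r.inv().apply((g-p)/k)
        s=s.round(4); v=v.round(3); rows.append([*s.tolist(),*v.tolist(),w]); p=p+r.apply(s); r=r*R.from_rotvec(v)
    return rows
if __name__=="__main__":
    a=list(map(float,sys.argv[1:])); rows=plan(*a); print(len(rows)); print(json.dumps(rows))
E
python3 plan.py .50 .20 .24 90
```

```text
12
[[-0.0365, -0.028, -0.0015, 0.0, -0.0, 0.111, 0.087], [-0.0393, -0.0238, -0.0014, 0.0, -0.0, 0.111, 0.087], [-0.0417, -0.0193, -0.0015, 0.0, -0.0, 0.111, 0.087], [-0.0436, -0.0146, -0.0014, 0.0, -0.0, 0.111, 0.087], [-0.045, -0.0096, -0.0015, 0.0, -0.0, 0.111, 0.087], [-0.0457, -0.0046, -0.0014, 0.0, -0.0, 0.111, 0.087], [-0.046, 0.0005, -0.0015, 0.0, -0.0, 0.111, 0.087], [-0.0456, 0.0056, -0.0014, 0.0, -0.0, 0.11, 0.087], [-0.0448, 0.0106, -0.0015, 0.0, -0.0, 0.111, 0.087], [-0.0433, 0.0155, -0.0014, 0.0, -0.0, 0.11, 0.087], [-0.0414, 0.0201, -0.0015, 0.0, -0.0, 0.111, 0.087], [-0.0388, 0.0245, -0.0014, 0.0, -0.0, 0.11, 0.087]]
```

Emit:
play_rows(steps=[[[-0.0365,-0.028,-0.0015,0,0,0.111,0.06],[-0.039,-0.024,-0.0015,0,0,0.111,0.06],[-0.042,-0.019,-0.0015,0,0,0.111,0.06],[-0.0435,-0.0145,-0.0015,0,0,0.111,0.06],[-0.045,-0.0095,-0.0015,0,0,0.111,0.06],[-0.0455,-0.0045,-0.0015,0,0,0.111,0.06],[-0.046,0.0005,-0.0015,0,0,0.111,0.06],[-0.0455,0.0055,-0.0015,0,0,0.111,0.06],[-0.045,0.0105,-0.0015,0,0,0.111,0.06],[-0.0435,0.0155,-0.0015,0,0,0.11,0.06],[-0.0415,0.02,-0.0015,0,0,0.11,0.06],[-0.039,0.0245,-0.0015,0,0,0.11,0.06]]])

```text
time_s: 3.6
tool_pos: [0.5007, 0.1982, 0.2411]
tool_rot: [180.0, -0.1, 89.8]
force: [0.8, 0.5, -0.3]
grip_width: 0.0599
grasp_force: 0.0
```

```bash
python3 plan.py .5653 -.1697 .12 90
```

```text
9
[[-0.0409, 0.0073, 0.0134, 0.0, -0.0, -0.0, 0.087], [-0.0408, 0.0074, 0.0134, 0.0, -0.0, -0.001, 0.087], [-0.0409, 0.0073, 0.0134, 0.0, -0.0, -0.0, 0.087], [-0.0409, 0.0073, 0.0134, 0.0, -0.0, -0.001, 0.087], [-0.0409, 0.0073, 0.0134, 0.0, -0.0, -0.0, 0.087], [-0.0408, 0.0073, 0.0134, 0.0, -0.0, -0.001, 0.087], [-0.0409, 0.0072, 0.0135, 0.0, -0.0, -0.0, 0.087], [-0.0408, 0.0072, 0.0134, 0.0, -0.0, -0.001, 0.087], [-0.0409, 0.0072, 0.0135, 0.001, -0.001, -0.0, 0.087]]
```

Emit:
play_rows(steps=[[[-0.041,0.0072,0,0,0,0,0.06],[-0.041,0.0072,0,0,0,0,0.06],[-0.041,0.0072,0,0,0,0,0.06],[-0.041,0.0072,0,0,0,0,0.06],[-0.041,0.0072,0,0,0,0,0.06],[-0.041,0.0072,0.01,0,0,0,0.06],[-0.041,0.0072,0.02,0,0,0,0.06],[-0.041,0.0072,0.03,0,0,0,0.06],[-0.04,0.0072,0.03,0,0,0,0.06],[0,0,0.03,0,0,0,0.06]]])

```text
time_s: 4.6
tool_pos: [0.5638, -0.1747, 0.1214]
tool_rot: [179.9, 0.3, 89.5]
force: [0.0, -0.4, 0.8]
grip_width: 0.06
grasp_force: 0.0
```

Run:
```python
from look import *
C={n:read_camera(n) for n in("top","scene")}; c=read_camera("wrist"); cv2.imwrite("pics/w1.png",c["frame"][:,:,::-1])
o=get_obs(); print(o["tool_pos"],o["tool_rot"])
cam=-c["view"][:3,:3].T@c["view"][:3,3]; print(cam,c["intrinsics"],c["view"][:3,:3].round(3))
for n in C:
    m=best(n,"cup1_center",C)
    if m is not None: print(n,fit([(C[n],m)],lambda p:cuppts(1,*p),[.565,-.17],[.02,.02]))
```

```text
[ 0.56283684 -0.16636089  0.12007016] [-1.79761113e+02 -4.69705220e-02  8.99677734e+01]
[ 0.56256847 -0.09792983  0.28021076] [[371.64829954   0.         320.1061982 ]
 [  0.         371.64829954 239.03803238]
 [  0.           0.           1.        ]] [[ 1.    -0.004 -0.007]
 [ 0.002  0.968 -0.251]
 [ 0.008  0.251  0.968]]
scene (array([ 0.56392601, -0.16553104]), np.float64(0.8544973544973545))
```

View pics/w1.png

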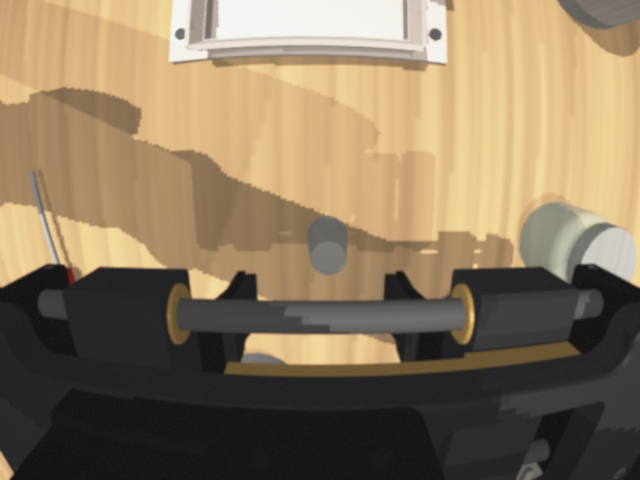

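The wrist view shows cup 1 with its top at (328,257), between the two fingers.

```bash
cat >> h.py <<'E'
def wunproj(c,uv,z):
    K=c["intrinsics"]; a=(uv[0]-K[0,2])/K[0,0]; b=(uv[1]-K[1,2])/K[1,1]; th=np.hypot(a,b)
    s=np.sin(th)/max(th,1e-9); d=c["view"][:3,:3].T@[a*s,-b*s,-np.cos(th)]; o=-c["view"][:3,:3].T@c["view"][:3,3]; return o+d*(z-o[2])/d[2]
E
python3 - <<'E'
from h import *
c=read_camera("wrist"); print(wunproj(c,(328,257),.06), wunproj(c,(327,234),0)); print(get_obs()["tool_pos"])
for uv in((201,52),(413,51)): print(wunproj(c,uv,.036))
E
```

```text
[ 0.57060302 -0.16647873  0.06      ] [ 0.5711681  -0.16611317  0.        ]
[ 0.56574031 -0.1657166   0.12348831]
[ 0.48365504 -0.02821687  0.036     ]
[ 0.6285209 -0.0290609  0.036    ]
```

Emit:
play_rows(steps=[[[0,0.003,0.033,0,0,0,0.06],[0,0,0.033,0,0,0,0.06],[0,0,0.033,0,0,0,0.06],[0,0,0,0,0,0,0.06],[0,0,0,0,0,0,0.01],[0,0,0,0,0,0,0.01],[0,0,0,0,0,0,0.01],[0,0,0,0,0,0,0.01],[0,0,0,0,0,0,0.01]]], force=15)

```text
time_s: 5.8
tool_pos: [0.5677, -0.1669, 0.0235]
tool_rot: [179.9, -0.0, 90.0]
force: [-0.4, -0.4, 2.6]
grip_width: 0.0278
grasp_force: 13.3
```

Emit:
play_rows(steps=[[[0,0,-0.025,0,0,0,0.01],[0,0,-0.035,0,0,0,0.01],[0,0,-0.035,0,0,0,0.01],[0.03,-0.002,-0.015,0,0,0,0.01],[0.04,-0.003,0,0,0,0,0.01],[0.04,-0.003,0,0,0,0,0.01],[0.04,-0.003,0,0,0,0,0.01],[0.04,-0.003,0,0,0,0,0.01],[0.025,-0.002,0,0,0,0,0.01],[0,0,0,0,0,0,0.01],[0,0,0,0,0,0,0.01]]])

```text
time_s: 6.9
tool_pos: [0.5512, 0.0483, 0.1328]
tool_rot: [180.0, 0.0, 90.1]
force: [0.2, -0.6, -1.5]
grip_width: 0.0277
grasp_force: 14.9
```

Run:
```python
from h import *
for i in range(4):
    c=read_camera("wrist"); o=get_obs();print(o["tool_pos"],o["tool_rot"],o["grip_width"])
cv2.imwrite("pics/w2.png",c["frame"][:,:,::-1]); np.save("w2v.npy",c["view"])
```

```text
[0.55134042 0.0470108  0.13277228] [1.79983609e+02 3.67340555e-02 8.99474579e+01] 0.02757251855815905
[0.55139079 0.0464335  0.13279627] [1.79982559e+02 3.83352582e-02 8.98811601e+01] 0.02742514157374075
[0.55140748 0.04627017 0.13275271] [1.79984793e+02 3.00924457e-02 8.98448435e+01] 0.02794348204058906
[0.5514018  0.04640178 0.13274622] [1.79988176e+02 2.07931860e-02 8.98463363e+01] 0.027898405919590565
```

View pics/w2.png

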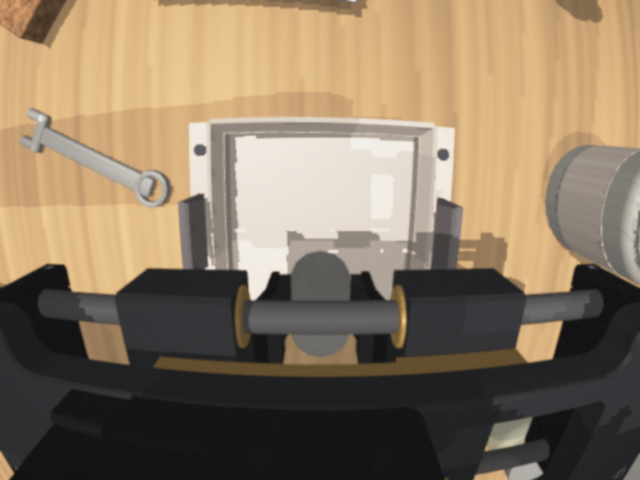

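The tub is centred under the gripper: the clips are at columns 193 and 449 and the held cup is at column 320.

Run:
```python
from h import *
c=read_camera("wrist")
for uv in((211,120),(434,125),(227,132),(422,135),(181,202),(461,207)): print(wunproj(c,uv,.036 if uv[1]<140 else .059).round(4))
print(get_obs()["tool_pos"])
```

```text
[0.4748 0.1358 0.036 ]
[0.6327 0.1319 0.036 ]
[0.4865 0.1265 0.036 ]
[0.6238 0.1242 0.036 ]
[0.4581 0.0807 0.059 ]
[0.647  0.0766 0.059 ]
[0.55141626 0.04655598 0.13271761]
```

Emit:
play_rows(steps=[[[0,0,0.03,0,0,0,0.01],[0,0,0.03,0,0,0,0.01],[0,0,0.025,0,0,0,0.01],[0,0,0.012,0,0,0,0.01],[0,0,0.006,0,0,0,0.01],[0,0,0,0,0,0,0.01],[0,0,0,0,0,0,0.01]]])

```text
time_s: 7.85
tool_pos: [0.5523, 0.048, 0.0306]
tool_rot: [179.9, -0.0, 90.0]
force: [0.7, -0.2, -0.5]
grip_width: 0.0278
grasp_force: 14.9
```

Emit:
play_rows(steps=[[[0,0,0.001,0,0,0,0.01],[0,0,0,0,0,0,0.01],[0,0,0,0,0,0,0.055],[0,0,0,0,0,0,0.055],[0,0,0,0,0,0,0.055],[0,0,-0.03,0,0,0,0.055],[0,0,-0.05,0,0,0,0.055],[-0.03,0,-0.05,0,0,0,0.07],[-0.045,0,-0.02,0,0,0,0.07],[-0.045,0.01,-0.02,0,0,0,0.07],[-0.045,0.01,0,0,0,0,0.07],[-0.045,0.01,0,0,0,0,0.07]]])

```text
time_s: 9.05
tool_pos: [0.5819, -0.1588, 0.1926]
tool_rot: [179.9, -0.0, 90.1]
force: [0.5, 0.3, 0.3]
grip_width: 0.0696
grasp_force: 0.0
```

```bash
cat > cups.py <<'E'
from look import *
import sys
C={n:read_camera(n) for n in("top","scene")}
G={1:(.552,.048),2:(.624,-.323),4:(.502,-.437),5:(.503,-.315)}
for k in map(int,sys.argv[1:]):
  for n in C:
    m=best(n,f"cup{k}_center",C)
    if m is not None:
        ys,xs=np.where(m); p0=unproj(C[n],(xs.mean(),ys.mean()),.04)[:2]; p,s=fit([(C[n],m)],lambda p:cuppts(k,*p),p0,[.02,.02]); print(k,n,p.round(4),round(s,2))
print(get_obs()["tool_pos"])
E
python3 cups.py 1 2 4 5
```

```text
1 top [ 0.6228 -0.3381] 0.45
1 scene [0.5475 0.0557] 0.79
2 top [ 0.5029 -0.4542] 0.51
2 scene [ 0.6222 -0.3215] 0.92
4 top [ 0.5023 -0.4385] 0.91
4 scene [ 0.5021 -0.4361] 0.9
5 top [ 0.5025 -0.3172] 0.81
5 scene [ 0.6183 -0.3045] 0.33
[ 0.58139868 -0.15562777  0.1913448 ]
```

Emit:
play_rows(steps=[[[-0.04,0.01,0,0,0,0,0.07],[-0.04,0.01,0,0,0,0,0.07],[-0.04,0.01,0.02,0,0,0,0.07],[-0.042,0.011,0.03,0,0,0,0.07],[0,0,0.03,0,0,0,0.07],[0,0,0,0,0,0,0.07],[0,0,0,0,0,0,0.07],[0,0,0,0,0,0,0.07],[0,0,0,0,0,0,0.07]]])

```text
time_s: 10.45
tool_pos: [0.6232, -0.3162, 0.1154]
tool_rot: [179.8, 0.0, 90.1]
force: [-0.8, 0.3, 0.7]
grip_width: 0.0702
grasp_force: 0.0
```

Run:
```python
from look import *
c=read_camera("wrist"); print([get_obs()[k] for k in("tool_pos","tool_rot")])
for d in silhouettes("wrist","cup2_center"):
    m=d["pixels"]; print(d["p"],d["extent"],grey(c,m))
    l,t,r,b=d["extent"]; print(wunproj(c,((l+r)/2,(t+b)/2),.04))
```

```text
[array([ 0.62296342, -0.31637547,  0.11511773]), array([1.79819961e+02, 2.44947796e-02, 9.01049375e+01])]
0.82 [295.3, 219.2, 352.1, 294.5] [125. 123. 118.]
[ 0.62607449 -0.32075711  0.04      ]
0.59 [368.7, 103.7, 440.7, 162.0] [150.  85. 171.]
[ 0.67793996 -0.23785193  0.04      ]
```

Emit:
play_rows(steps=[[[-0.0055,0,0.02,0,0,0,0.07],[0,0,0.03,0,0,0,0.07],[0,0,0.03,0,0,0,0.07],[0,0,0.007,0,0,0,0.07],[0,0,0,0,0,0,0.07],[0,0,0,0,0,0,0.02],[0,0,0,0,0,0,0.02],[0,0,0,0,0,0,0.02],[0,0,0,0,0,0,0.02]]])

```text
time_s: 11.45
tool_pos: [0.6222, -0.3229, 0.027]
tool_rot: [179.9, 0.0, 90.0]
force: [-0.6, -0.7, -0.3]
grip_width: 0.0459
grasp_force: 0.0
```

Emit:
play_rows(steps=[[[0,0,0,0,0,0,0.02],[0,0,0,0,0,0,0.02],[0,0,0,0,0,0,0.02],[0,0,-0.02,0,0,0,0.02],[0,0,-0.035,0,0,0,0.02],[0,0,-0.035,0,0,0,0.02],[0,0,-0.04,0,0,0,0.02],[0.04,-0.008,-0.02,0,0,0,0.02],[0.045,-0.008,0,0,0,0,0.02],[0.045,-0.008,0,0,0,0,0.02],[0.045,-0.008,0,0,0,0,0.02],[0.045,-0.008,0,0,0,0,0.02]]])

```text
time_s: 12.65
tool_pos: [0.5805, -0.1009, 0.1754]
tool_rot: [-179.9, -0.0, 90.0]
force: [0.9, 0.4, 0.2]
grip_width: 0.0392
grasp_force: 14.9
```

Emit:
play_rows(steps=[[[0.04,-0.007,0,0,0,0,0.02],[0.04,-0.007,0,0,0,0,0.02],[0.04,-0.007,0,0,0,0,0.02],[0.028,-0.007,0.02,0,0,0,0.02],[0,0,0.02,0,0,0,0.02],[0,0,0,0,0,0,0.02],[0,0,0,0,0,0,0.02],[0,0,0,0,0,0,0.02],[0,0,0,0,0,0,0.02],[0,0,0,0,0,0,0.02]]])

```text
time_s: 13.65
tool_pos: [0.5542, 0.0447, 0.1368]
tool_rot: [179.9, -0.0, 89.9]
force: [-0.3, -0.0, -0.3]
grip_width: 0.0389
grasp_force: 14.9
```

Run:
```python
from look import *
C={n:read_camera(n) for n in("top","scene")}; print(get_obs()["tool_pos"])
c=C["scene"]
for k in(1,2):
  for n in C:
    for d in silhouettes(n,f"cup{k}_center"):
        if d["p"]>.3:
            z0=.006 if k==1 else get_obs()["tool_pos"][2]-.027
            m=d["pixels"];ys,xs=np.where(m); p0=unproj(C[n],(xs.mean(),ys.mean()),z0+.03)[:2]; print(k,n,d["p"],*fit([(C[n],m)],lambda p:cuppts(k,*p,z0),p0,[.02,.02]))
a=c["frame"][150:300,250:420,::-1]; cv2.imwrite("pics/s2.png",cv2.resize(a,None,fx=3.5,fy=3.5,interpolation=cv2.INTER_CUBIC))
```

```text
[0.55397596 0.04504771 0.13646901]
1 scene 0.48 [0.54887962 0.05175424] 0.8006644518272426
2 top 0.89 [ 0.64837321 -0.21892625] 0.7259136212624585
2 scene 0.77 [0.55312135 0.04519385] 0.8786231884057971
2 scene 0.77 [ 0.71578675 -0.32211743] 0.6737160120845922
```

View pics/s2.png

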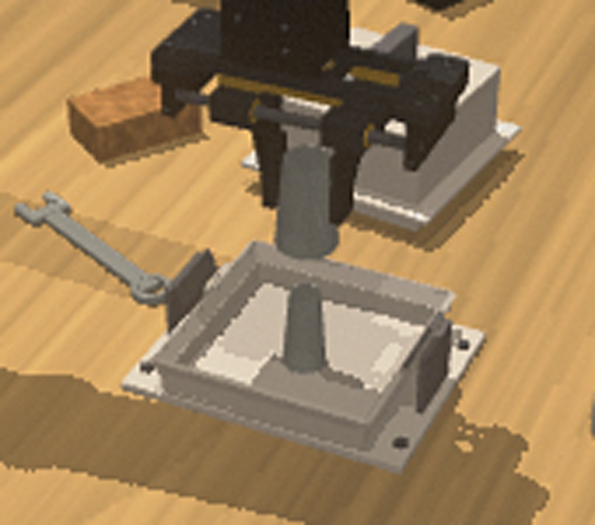

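Cup 2 is held directly above cup 1, which stands upright near the tub's centre. I make a small correction and then lower.

Emit:
play_rows(steps=[[[0.0045,-0.003,0,0,0,0,0.02],[0,0,0,0,0,0,0.02],[0,0,0,0,0,0,0.02],[0,0,0.02,0,0,0,0.02],[0,0,0.02,0,0,0,0.02],[0,0,0.02,0,0,0,0.02],[0,0,0.02,0,0,0,0.02],[0,0,0.012,0,0,0,0.02],[0,0,0.006,0,0,0,0.02],[0,0,0.004,0,0,0,0.02],[0,0,0,0,0,0,0.02],[0,0,0,0,0,0,0.02]]])

```text
time_s: 15.15
tool_pos: [0.5513, 0.0499, 0.0347]
tool_rot: [179.9, -0.0, 90.0]
force: [0.4, 0.3, -0.5]
grip_width: 0.0386
grasp_force: 14.9
```

Emit:
play_rows(steps=[[[0,0,0.0015,0,0,0,0.02],[0,0,0,0,0,0,0.02],[0,0,0,0,0,0,0.065],[0,0,0,0,0,0,0.065],[0,0,0,0,0,0,0.065],[0,0,-0.03,0,0,0,0.065],[0,0,-0.05,0,0,0,0.065],[0,0,-0.05,0,0,0,0.087],[-0.05,-0.005,-0.02,0,0,0,0.087],[-0.05,-0.005,-0.01,0,0,0,0.087],[-0.05,-0.005,0,0,0,0,0.087],[-0.05,-0.005,0,0,0,0,0.087]]])

```text
time_s: 16.35
tool_pos: [0.5312, -0.1463, 0.1917]
tool_rot: [179.9, -0.0, 90.0]
force: [-0.2, 0.4, -0.9]
grip_width: 0.0857
grasp_force: 0.0
```

Run:
```python
from look import *
C={n:read_camera(n) for n in("top","scene")}; print(get_obs()["tool_pos"])
for k in(2,4,5):
  for n in C:
    for d in silhouettes(n,f"cup{k}_center"):
        if d["p"]>.3:
            z0=.006 if k==2 else 0
            m=d["pixels"];ys,xs=np.where(m); p0=unproj(C[n],(xs.mean(),ys.mean()),z0+.03)[:2]; print(k,n,d["p"],*fit([(C[n],m)],lambda p:cuppts(k,*p,z0),p0,[.02,.02]))
```

```text
[ 0.52907963 -0.15407411  0.1917844 ]
2 top 0.8 [0.55138002 0.04807032] 0.8713592233009708
2 scene 0.85 [ 0.67946453 -0.24043639] 0.9057873485868102
2 scene 0.71 [0.54933167 0.05221073] 0.8716904276985743
4 top 0.46 [0.55073815 0.04986108] 0.4002123142250531
4 scene 0.93 [ 0.50137958 -0.43616267] 0.9753280839895013
4 scene 0.34 [ 0.35639069 -0.39420156] 0.45569620253164556
4 scene 0.31 [0.63779594 0.07572287] 0.16962524654832348
5 top 0.79 [ 0.50278298 -0.31599981] 0.44966887417218543
5 scene 0.59 [ 0.50232562 -0.31277253] 0.9619140625
```

Emit:
play_rows(steps=[[[-0.041,-0.004,0,0,0,0,0.087],[-0.041,-0.004,0,0,0,0,0.087],[-0.041,-0.004,0,0,0,0,0.087],[-0.041,-0.004,0,0,0,0,0.087],[-0.041,-0.004,0,0,0,0,0.087],[-0.041,-0.004,0,0,0,0,0.087],[-0.041,-0.004,0.03,0,0,0,0.087],[0,0,0.03,0,0,0,0.087],[0,0,0,0,0,0,0.087],[0,0,0,0,0,0,0.087],[0,0,0,0,0,0,0.087],[0,0,0,0,0,0,0.087]]])

```text
time_s: 17.95
tool_pos: [0.505, -0.4302, 0.1332]
tool_rot: [179.8, 0.1, 90.1]
force: [0.3, -0.4, -0.3]
grip_width: 0.0869
grasp_force: 0.0
```

```bash
cat > wr.py <<'E'
from look import *
import sys
k=sys.argv[1]; z=CUP[int(k)][0]
c=read_camera("wrist"); print([get_obs()[k] for k in("tool_pos","tool_rot")]); cv2.imwrite(f"pics/wr{k}.png",c["frame"][:,:,::-1])
for n in("3","4","5"):
  for d in silhouettes("wrist",f"cup{n}_center"):
    l,t,r,b=d["extent"]; print(n,d["p"],d["extent"],wunproj(c,((l+r)/2,(t+b)/2),z/2))
E
python3 wr.py 4
```

```text
[array([ 0.50474611, -0.43036959,  0.13303627]), array([1.79849824e+02, 5.14028244e-02, 9.01190026e+01])]
4 0.83 [272.2, 195.8, 362.9, 300.1] [ 0.50367482 -0.43396659  0.039     ]
5 0.63 [257.6, 11.4, 378.3, 138.4] [ 0.50382182 -0.31197197  0.039     ]
```

View pics/wr4.png

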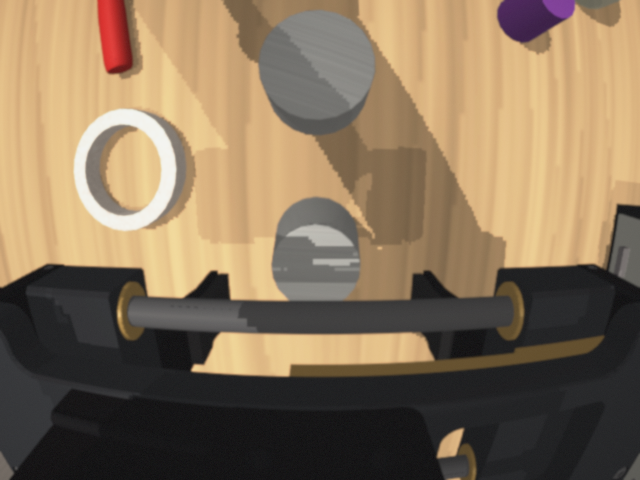

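The wrist view shows cup 4 centred between the open fingers at (316,250), with cup 5 behind it at (317,72).

Emit:
play_rows(steps=[[[-0.005,-0.002,0.02,0,0,0,0.087],[0,0,0.03,0,0,0,0.087],[0,0,0.03,0,0,0,0.087],[0,0,0.013,0,0,0,0.087],[0,0,0,0,0,0,0.087],[0,0,0,0,0,0,0.04],[0,0,0,0,0,0,0.04],[0,0,0,0,0,0,0.04],[0,0,0,0,0,0,0.04],[0,0,0,0,0,0,0.04],[0,0,0,0,0,0,0.04]]], force=25)

```text
time_s: 19.25
tool_pos: [0.5018, -0.4362, 0.0392]
tool_rot: [179.9, 0.0, 90.0]
force: [0.0, 0.4, 3.5]
grip_width: 0.0591
grasp_force: 25.0
```

Emit:
play_rows(steps=[[[0,0,-0.02,0,0,0,0.04],[0,0,-0.035,0,0,0,0.04],[0,0,-0.04,0,0,0,0.04],[0,0,-0.04,0,0,0,0.04],[0.03,0.003,-0.025,0,0,0,0.04],[0.042,0.004,0,0,0,0,0.04],[0.042,0.004,0,0,0,0,0.04],[0.042,0.004,0,0,0,0,0.04],[0.042,0.004,0,0,0,0,0.04],[0.042,0.004,0,0,0,0,0.04],[0.042,0.004,0,0,0,0,0.04],[0.042,0.004,0,0,0,0,0.04]]])

```text
time_s: 20.45
tool_pos: [0.5318, -0.1101, 0.1981]
tool_rot: [-180.0, -0.0, 90.0]
force: [1.3, -0.3, -0.6]
grip_width: 0.0596
grasp_force: 24.8
```

Emit:
play_rows(steps=[[[0.042,0.004,0,0,0,0,0.04],[0.042,0.004,0,0,0,0,0.04],[0.042,0.004,0,0,0,0,0.04],[0.034,0.004,0,0,0,0,0.04],[0,0,0,0,0,0,0.04],[0,0,0,0,0,0,0.04],[0,0,0,0,0,0,0.04],[0,0,0,0,0,0,0.04],[0,0,0,0,0,0,0.04]]])

```text
time_s: 21.35
tool_pos: [0.5483, 0.0467, 0.1984]
tool_rot: [180.0, -0.0, 89.9]
force: [0.1, -0.3, -1.2]
grip_width: 0.0591
grasp_force: 24.8
```

Run:
```python
from look import *
C={n:read_camera(n) for n in("top","scene")}; o=get_obs(); print(o["tool_pos"],o["tool_rot"])
for k in(2,4,5):
  for n in C:
    for d in silhouettes(n,f"cup{k}_center"):
        if d["p"]>.4:
            z0={2:.006,4:o["tool_pos"][2]-.039,5:0}[k]
            m=d["pixels"];ys,xs=np.where(m); p0=unproj(C[n],(xs.mean(),ys.mean()),z0+.03)[:2]; print(k,n,d["p"],*fit([(C[n],m)],lambda p:cuppts(k,*p,z0),p0,[.02,.02]))
```

```text
[0.54827297 0.04727677 0.19839099] [ 1.79989753e+02 -1.14681352e-02  8.99168958e+01]
2 top 0.74 [ 0.67714272 -0.23973407] 0.9214876033057852
2 scene 0.76 [0.55093845 0.05126943] 0.9016393442622951
2 scene 0.66 [ 0.67874505 -0.24125024] 0.8820375335120644
4 top 0.71 [0.54125727 0.00597317] 0.10703812316715543
4 scene 0.87 [0.54839577 0.04564901] 0.9083969465648855
5 top 0.61 [ 0.50346651 -0.3164589 ] 0.9410205434062293
5 scene 0.58 [ 0.5020272  -0.31206124] 0.9614634146341463
```

Emit:
play_rows(steps=[[[0.003,0.0025,0.02,0,0,0,0.04],[0,0,0.03,0,0,0,0.04],[0,0,0.03,0,0,0,0.04],[0,0,0.02,0,0,0,0.04],[0,0,0.02,0,0,0,0.04],[0,0,0.015,0,0,0,0.04],[0,0,0.01,0,0,0,0.04],[0,0,0.005,0,0,0,0.04],[0,0,0.002,0,0,0,0.04],[0,0,0,0,0,0,0.04],[0,0,0,0,0,0,0.04],[0,0,0,0,0,0,0.04]]])

```text
time_s: 22.95
tool_pos: [0.5513, 0.0512, 0.047]
tool_rot: [179.9, -0.0, 90.0]
force: [-0.3, 0.0, -1.2]
grip_width: 0.0595
grasp_force: 24.8
```

Emit:
play_rows(steps=[[[0,0,0.0015,0,0,0,0.04],[0,0,0,0,0,0,0.04],[0,0,0,0,0,0,0.083],[0,0,0,0,0,0,0.083],[0,0,0,0,0,0,0.083],[0,0,-0.03,0,0,0,0.083],[0,0,-0.05,0,0,0,0.083],[0,0,-0.05,0,0,0,0.087],[-0.045,-0.006,-0.02,0,0,0,0.087],[-0.045,-0.006,0,0,0,0,0.087],[-0.045,-0.006,0,0,0,0,0.087],[-0.045,-0.006,0,0,0,0,0.087]]])

```text
time_s: 24.15
tool_pos: [0.5264, -0.1304, 0.1953]
tool_rot: [179.9, -0.0, 90.0]
force: [0.5, -0.3, -0.8]
grip_width: 0.0867
grasp_force: 0.0
```

Run:
```python
from look import *
C={n:read_camera(n) for n in("top","scene")}; print(get_obs()["tool_pos"])
for k in(4,5):
  for n in C:
    for d in silhouettes(n,f"cup{k}_center"):
        if d["p"]>.3:
            z0=.006 if k==4 else 0
            m=d["pixels"];ys,xs=np.where(m); p0=unproj(C[n],(xs.mean(),ys.mean()),z0+.03)[:2]; print(k,n,d["p"],*fit([(C[n],m)],lambda p:cuppts(k,*p,z0),p0,[.02,.02]))
```

```text
[ 0.52472859 -0.13726039  0.19551131]
4 scene 0.65 [0.55044758 0.05165752] 0.9006024096385542
5 top 0.56 [ 0.50152584 -0.31474708] 0.7475083056478405
5 scene 0.71 [ 0.50190772 -0.31215472] 0.9397944199706314
5 scene 0.33 [0.62882118 0.07634601] 0.13023610053313023
```

Emit:
play_rows(steps=[[[-0.046,-0.006,0,0,0,0,0.087],[-0.046,-0.006,0,0,0,0,0.087],[-0.046,-0.006,0,0,0,0,0.087],[-0.046,-0.006,0.02,0,0,0,0.087],[0,0,0.04,0,0,0,0.087],[0,0,0,0,0,0,0.087],[0,0,0,0,0,0,0.087],[0,0,0,0,0,0,0.087],[0,0,0,0,0,0,0.087]]])

```text
time_s: 25.35
tool_pos: [0.5047, -0.3115, 0.1367]
tool_rot: [179.8, 0.0, 90.2]
force: [1.0, 0.4, -0.9]
grip_width: 0.0871
grasp_force: 0.0
```

```bash
python3 wr.py 5
```

```text
[array([ 0.50441786, -0.3116278 ,  0.136602  ]), array([1.79839309e+02, 1.35922982e-02, 9.01364768e+01])]
5 0.58 [265.9, 186.4, 370.7, 302.7] [ 0.50384281 -0.31279949  0.042     ]
```

View pics/wr5.png

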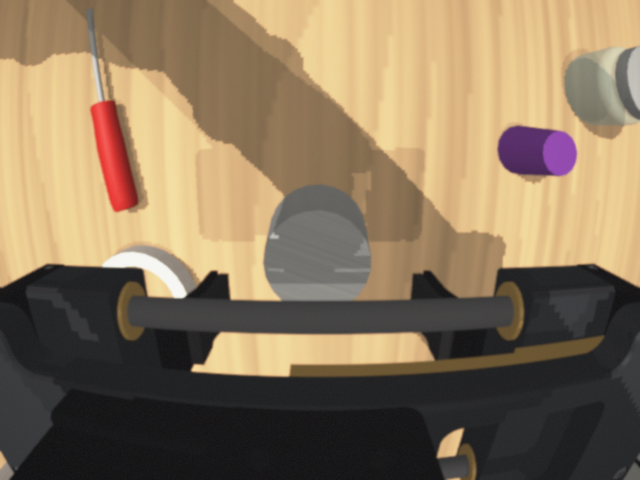

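Cup 5 is centred at column 318, between the fingers.

Emit:
play_rows(steps=[[[-0.002,-0.0015,0.02,0,0,0,0.087],[0,0,0.03,0,0,0,0.087],[0,0,0.025,0,0,0,0.087],[0,0,0.014,0,0,0,0.087],[0,0,0,0,0,0,0.087],[0,0,0,0,0,0,0.05],[0,0,0,0,0,0,0.05],[0,0,0,0,0,0,0.05],[0,0,0,0,0,0,0.05],[0,0,0,0,0,0,0.05]]], force=30)

```text
time_s: 26.55
tool_pos: [0.5023, -0.315, 0.0473]
tool_rot: [179.9, 0.0, 90.0]
force: [-0.6, 0.6, 6.7]
grip_width: 0.0709
grasp_force: 30.1
```

Emit:
play_rows(steps=[[[0,0,-0.02,0,0,0,0.05],[0,0,-0.035,0,0,0,0.05],[0,0,-0.04,0,0,0,0.05],[0,0,-0.04,0,0,0,0.05],[0.03,0.004,-0.025,0,0,0,0.05],[0.042,0.006,0,0,0,0,0.05],[0.042,0.006,0,0,0,0,0.05],[0.042,0.006,0,0,0,0,0.05],[0.042,0.006,0,0,0,0,0.05],[0.042,0.006,0,0,0,0,0.05],[0.042,0.005,0,0,0,0,0.05],[0.042,0.005,0,0,0,0,0.05]]])

```text
time_s: 27.75
tool_pos: [0.5447, 0.0113, 0.2057]
tool_rot: [-180.0, -0.0, 90.0]
force: [0.7, 0.0, -2.0]
grip_width: 0.0705
grasp_force: 29.9
```

Emit:
play_rows(steps=[[[0.03,0.003,0,0,0,0,0.05],[0.012,0.001,0,0,0,0,0.05],[0,0,0,0,0,0,0.05],[0,0,0,0,0,0,0.05],[0,0,0,0,0,0,0.05],[0,0,0,0,0,0,0.05],[0,0,0,0,0,0,0.05]]])

```text
time_s: 28.45
tool_pos: [0.5494, 0.0503, 0.2061]
tool_rot: [180.0, -0.0, 89.9]
force: [0.5, 0.1, -1.7]
grip_width: 0.071
grasp_force: 29.9
```

Run:
```python
from look import *
C={n:read_camera(n) for n in("top","scene")}; o=get_obs(); print(o["tool_pos"],o["tool_rot"])
for k in(4,5):
  for n in C:
    for d in silhouettes(n,f"cup{k}_center"):
        if d["p"]>.3:
            z0={4:.006,5:o["tool_pos"][2]-.047}[k]
            m=d["pixels"];ys,xs=np.where(m); p0=unproj(C[n],(xs.mean(),ys.mean()),z0+.03)[:2]; print(k,n,d["p"],*fit([(C[n],m)],lambda p:cuppts(k,*p,z0),p0,[.02,.02]))
a=C["scene"]["frame"][130:300,250:420,::-1]; cv2.imwrite("pics/s5.png",cv2.resize(a,None,fx=3.5,fy=3.5,interpolation=cv2.INTER_CUBIC))
```

```text
[0.54933396 0.05090285 0.20607974] [ 1.79992175e+02 -7.93068207e-03  8.99366136e+01]
4 top 0.73 [0.52873561 0.00732355] 0.15743756786102062
4 scene 0.73 [0.55065619 0.05310723] 0.9487437185929648
4 scene 0.4 [0.54482603 0.3267711 ] 0.4681372549019608
5 top 0.72 [0.53531786 0.00096624] 0.14991939817302524
5 scene 0.79 [0.54878346 0.05365265] 0.9267973856209151
```

View pics/s5.png

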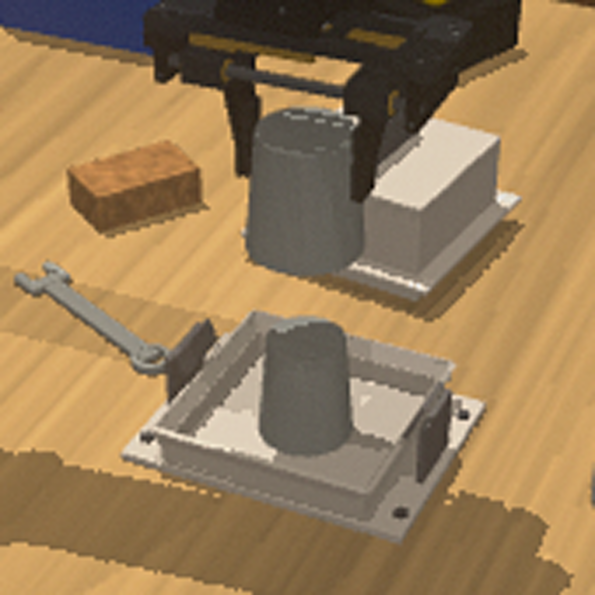

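Cup 4 sits flat in the tub and cup 5 is aligned above it, with an x offset of about 2 mm. Lowering by 0.152.

Emit:
play_rows(steps=[[[0,0.002,0.02,0,0,0,0.05],[0,0,0.03,0,0,0,0.05],[0,0,0.03,0,0,0,0.05],[0,0,0.02,0,0,0,0.05],[0,0,0.02,0,0,0,0.05],[0,0,0.015,0,0,0,0.05],[0,0,0.01,0,0,0,0.05],[0,0,0.004,0,0,0,0.05],[0,0,0.002,0,0,0,0.05],[0,0,0,0,0,0,0.05],[0,0,0,0,0,0,0.05],[0,0,0,0,0,0,0.05]]])

```text
time_s: 29.95
tool_pos: [0.5519, 0.0517, 0.0557]
tool_rot: [179.9, -0.0, 90.0]
force: [-0.5, 0.8, -1.2]
grip_width: 0.0709
grasp_force: 29.9
```

Emit:
play_rows(steps=[[[0,0,0.002,0,0,0,0.05],[0,0,0,0,0,0,0.05],[0,0,0,0,0,0,0.087],[0,0,0,0,0,0,0.087],[0,0,0,0,0,0,0.087],[0,0,-0.03,0,0,0,0.087],[0,0,-0.05,0,0,0,0.087],[0,0,-0.05,0,0,0,0.087],[0.045,-0.008,-0.02,0,0,0,0.06],[0.045,-0.008,-0.02,0,0,0,0.06],[0.045,-0.008,0,0,0,0,0.06],[0.045,-0.008,0,0,0,0,0.06]]])

```text
time_s: 31.15
tool_pos: [0.5192, 0.2334, 0.2242]
tool_rot: [179.9, -0.1, 90.0]
force: [0.5, -0.1, -0.4]
grip_width: 0.0642
grasp_force: 0.0
```

Run:
```python
from look import *
C={n:read_camera(n) for n in("top","scene")}; o=get_obs(); print(o["tool_pos"],o["tool_rot"])
for n in C:
    for d in silhouettes(n,f"cup5_center")[:2]:
            m=d["pixels"];ys,xs=np.where(m); p0=unproj(C[n],(xs.mean(),ys.mean()),.04)[:2]; print(5,n,d["p"],*fit([(C[n],m)],lambda p:cuppts(5,*p,.006),p0,[.02,.02]))
    for d in silhouettes(n,"lid_bar")[:2]:
            m=d["pixels"];ys,xs=np.where(m); p0=unproj(C[n],(xs.mean(),ys.mean()),.04)[:2]; print("lid",n,d["p"],*fit([(C[n],m)],lidpts,[*p0,-.13],[.02,.02,.1]))
c=read_camera("wrist")
for d in silhouettes("wrist","lid_bar"): print(d["p"],d["extent"])
a=C["scene"]["frame"][100:300,250:450,::-1]; b=cv2.resize(a,(400,400)); w=cv2.resize(c["frame"][:,:,::-1],(400,300)); 
o=np.zeros((400,800,3),np.uint8); o[:,:400]=b; o[:300,400:]=w; cv2.imwrite("pics/l1.png",o)
```

```text
[0.5163345  0.2404345  0.22252808] [-1.79913606e+02 -1.78825370e-01  9.06906766e+01]
5 top 0.76 [0.55156629 0.04941186] 0.9387755102040817
lid top 0.87 [ 0.5009563   0.30349716 -0.12365784] 0.45153306750996836
lid top 0.67 [ 0.54493232  0.05136615 -0.02837913] 0.6563330380868024
5 scene 0.57 [0.55046513 0.05593445] 0.9429452582883577
lid scene 0.87 [ 0.50244012  0.32513515 -0.14396832] 0.9094536525475752
0.96 [211.1, 29.3, 404.4, 222.8]
```

View pics/l1.png

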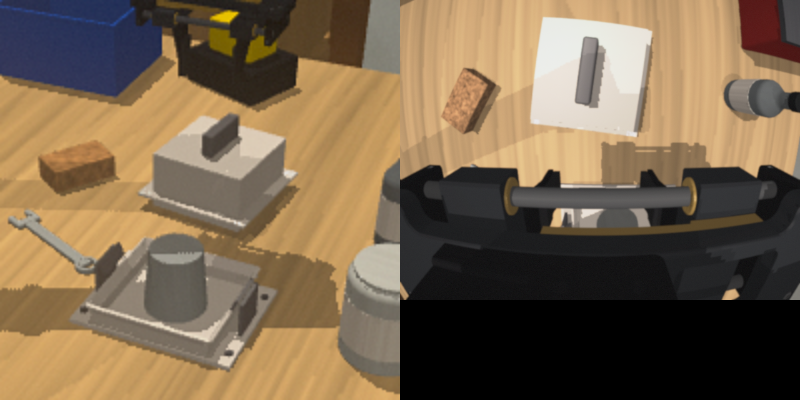

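Cup 5 covers the nest. The wrist view shows the lid's bar leaning about 8°. I move over the bar and turn to match it.

Emit:
play_rows(steps=[[[0.03,-0.005,0,0,0,0,0.06],[0.03,-0.005,0,0,0,0,0.06],[0.027,-0.0045,0,0,0,0,0.06],[0,0,0.02,0,0,0.07,0.06],[0,0,0.03,0,0,0.065,0.06],[0,0,0,0,0,0,0.06],[0,0,0,0,0,0,0.06],[0,0,0,0,0,0,0.06],[0,0,0,0,0,0,0.06],[0,0,0,0,0,0,0.06]]])

```text
time_s: 32.55
tool_pos: [0.5055, 0.3187, 0.1742]
tool_rot: [179.9, -0.1, 82.3]
force: [0.8, -0.0, -0.3]
grip_width: 0.0603
grasp_force: 0.0
```

Run:
```python
from look import *
c=read_camera("wrist"); o=get_obs(); print(o["tool_pos"],o["tool_rot"])
cv2.imwrite("pics/wl.png",c["frame"][:,:,::-1])
C={"scene":read_camera("scene")}
for d in silhouettes("scene","lid_bar")[:1]:
    m=d["pixels"];print(d["p"],*fit([(C["scene"],m)],lidpts,[.503,.322,-.13],[.02,.02,.1]))
```

```text
[0.50529417 0.31871768 0.17397528] [ 1.79947718e+02 -7.61908420e-02  8.22657705e+01]
0.67 [ 0.50288234  0.32348084 -0.13838841] 0.9282414536495226
```

View pics/wl.png

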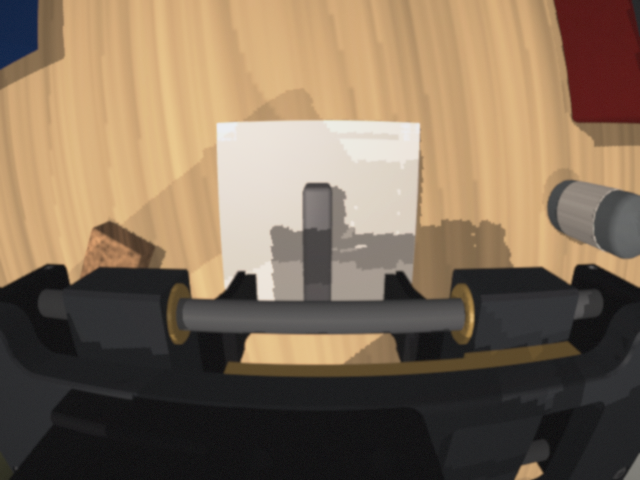

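The bar is vertical in the view at column 317, so it is aligned with the gripper.

Run:
```python
from look import *
c=read_camera("wrist"); print(get_obs()["tool_pos"], wunproj(c,(318,185),.118))
```

```text
[0.50491133 0.31870449 0.17335947] [0.50998736 0.36429672 0.118     ]
```

Emit:
play_rows(steps=[[[0.004,-0.001,0.02,0,0,0,0.06],[0,0,0.03,0,0,0,0.06],[0,0,0.025,0,0,0,0.06],[0,0,0.0075,0,0,0,0.06],[0,0,0,0,0,0,0.06],[0,0,0,0,0,0,0.005],[0,0,0,0,0,0,0.005],[0,0,0,0,0,0,0.005],[0,0,0,0,0,0,0.005],[0,0,0,0,0,0,0.005],[0,0,0,0,0,0,0.005],[0,0,0,0,0,0,0.005]]], force=40)

```text
time_s: 33.95
tool_pos: [0.5044, 0.3227, 0.0906]
tool_rot: [180.0, -0.0, 82.3]
force: [0.4, 0.2, 1.1]
grip_width: 0.0181
grasp_force: 40.0
```

Emit:
play_rows(steps=[[[0,0,-0.02,0,0,0,0.005],[0,0,-0.035,0,0,0,0.005],[0,0,-0.04,0,0,0,0.005],[0,0,-0.035,0,0,-0.06,0.005],[0,0,0,0,0,-0.057,0.005],[-0.039,0.0075,0,0,0,0,0.005],[-0.039,0.0075,0,0,0,0,0.005],[-0.039,0.0075,0,0,0,0,0.005],[-0.039,0.0075,0,0,0,0,0.005],[-0.039,0.0075,0,0,0,0,0.005],[-0.039,0.0075,0,0,0,0,0.005],[-0.039,0.0075,0,0,0,0,0.005]]])

```text
time_s: 35.15
tool_pos: [0.5516, 0.0471, 0.2201]
tool_rot: [-180.0, -0.0, 89.0]
force: [0.8, 0.1, -3.0]
grip_width: 0.0177
grasp_force: 40.0
```

Emit:
play_rows(steps=[[[0,0,0,0,0,0,0.005],[0,0,0,0,0,0,0.005],[0,0,0,0,0,0,0.005],[0,0,0,0,0,0,0.005],[0,0,0,0,0,0,0.005]]])

```text
time_s: 35.65
tool_pos: [0.5518, 0.0501, 0.2203]
tool_rot: [-180.0, -0.0, 89.1]
force: [-0.2, -1.2, -2.5]
grip_width: 0.0177
grasp_force: 40.0
```

Run:
```python
from look import *
C={n:read_camera(n) for n in("top","scene")}; o=get_obs(); z=o["tool_pos"][2]-.0906; print(o["tool_pos"],o["tool_rot"],z)
for n in C:
    for d in silhouettes(n,"lid_bar")[:1]:
        print(n,d["p"],*fit([(C[n],d["pixels"])],lambda p:lidpts(p,z),[.55,.05,-.018],[.02,.02,.1]))
    for d in silhouettes(n,"clip_front"): print(n,"clip",d["p"],d["extent"])
cv2.imwrite("pics/sl.png",cv2.resize(C["scene"]["frame"][120:300,240:440,::-1],(667,600)))
```

```text
[0.55184528 0.04964432 0.22041306] [-1.79993054e+02  1.13882986e-03  8.90578847e+01] 0.1298130649568806
top 0.78 [ 0.55111422  0.03885071 -0.00946177] 0.4023130473837862
top clip 0.54 [256.2, 281.0, 285.3, 290.7]
top clip 0.2 [351.3, 334.7, 436.3, 366.8]
scene 0.73 [0.55003651 0.05305252 0.00524059] 0.8780915287244401
scene clip 0.52 [297.0, 225.1, 311.7, 244.7]
```

View pics/sl.png

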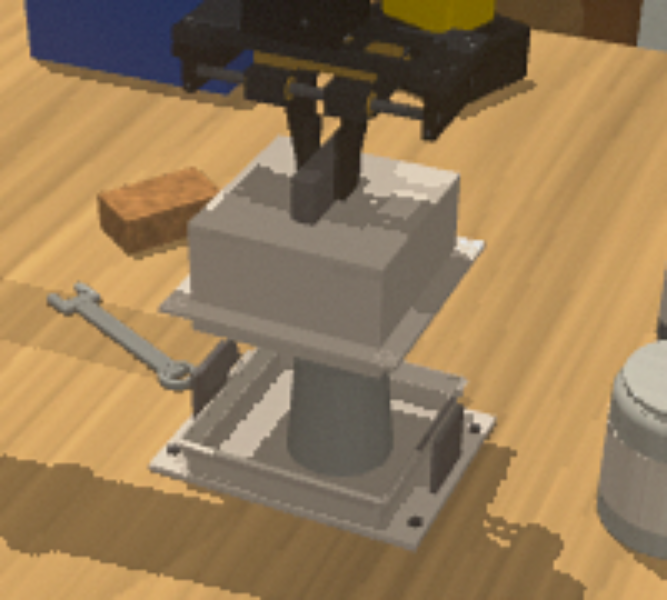

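The lid hangs level above the tub, clear of the nest and lined up with it. Lowering.

Emit:
play_rows(steps=[[[-0.001,0.001,0.02,0,0,0,0.005],[0,0,0.02,0,0,0,0.005],[0,0,0.02,0,0,0,0.005],[0,0,0.015,0,0,0,0.005],[0,0,0.01,0,0,0,0.005],[0,0,0.007,0,0,0,0.005],[0,0,0.005,0,0,0,0.005],[0,0,0,0,0,0,0.005],[0,0,0,0,0,0,0.005],[0,0,0,0,0,0,0.005]]])

```text
time_s: 36.95
tool_pos: [0.5526, 0.0478, 0.1237]
tool_rot: [-180.0, -0.0, 89.0]
force: [-2.7, -0.6, -2.7]
grip_width: 0.0174
grasp_force: 40.0
```

Emit:
play_rows(steps=[[[0,0,0.003,0,0,0,0.005],[0,0,0.003,0,0,0,0.005],[0,0,0.003,0,0,0,0.005],[0,0,0.003,0,0,0,0.005],[0,0,0.003,0,0,0,0.005],[0,0,0.002,0,0,0,0.005],[0,0,0,0,0,0,0.005]]])

```text
time_s: 37.65
tool_pos: [0.5543, 0.0489, 0.1132]
tool_rot: [179.9, -0.3, 89.0]
force: [-18.1, 1.1, 43.2]
grip_width: 0.0178
grasp_force: 40.0
```

The pushback of 43 N up and -18 N in x suggests the plug is catching on the +x wall. I back off, shift -x and retry.

Emit:
play_rows(steps=[[[0,0,-0.005,0,0,0,0.005],[0,0,-0.005,0,0,0,0.005],[0,-0.003,0,0,0,0,0.005],[0,0,0,0,0,0,0.005],[0,0,0,0,0,0,0.005],[0,0,0,0,0,0,0.005]]])

```text
time_s: 38.25
tool_pos: [0.5509, 0.0481, 0.117]
tool_rot: [179.9, -0.0, 89.0]
force: [0.1, 1.6, 4.7]
grip_width: 0.0173
grasp_force: 40.0
```

Run:
```python
from look import *
C={n:read_camera(n) for n in("top","scene")}; o=get_obs(); print({k:o[k] for k in("tool_pos","tool_rot","force","wrist_torque","grip_width")})
c=read_camera("wrist")
a=cv2.resize(C["scene"]["frame"][150:300,260:410,::-1],(400,400),interpolation=cv2.INTER_CUBIC); b=cv2.resize(c["frame"][90:330,160:480,::-1],(400,300)); d=cv2.resize(C["top"]["frame"][170:310,220:320,::-1],(214,300))
im=np.zeros((600,800,3),np.uint8); im[:400,:400]=a; im[:300,400:]=b; im[300:,400:614]=d; cv2.imwrite("pics/j1.png",im)
```

```text
{'tool_pos': array([0.55074923, 0.04801617, 0.11694334]), 'tool_rot': array([ 1.79904841e+02, -2.28779470e-02,  8.89740864e+01]), 'force': array([-0.30600847,  1.33587833,  6.26457862]), 'wrist_torque': array([0.28921329, 0.05096608, 0.03062474]), 'grip_width': 0.017884096495129603}
```

View pics/j1.png

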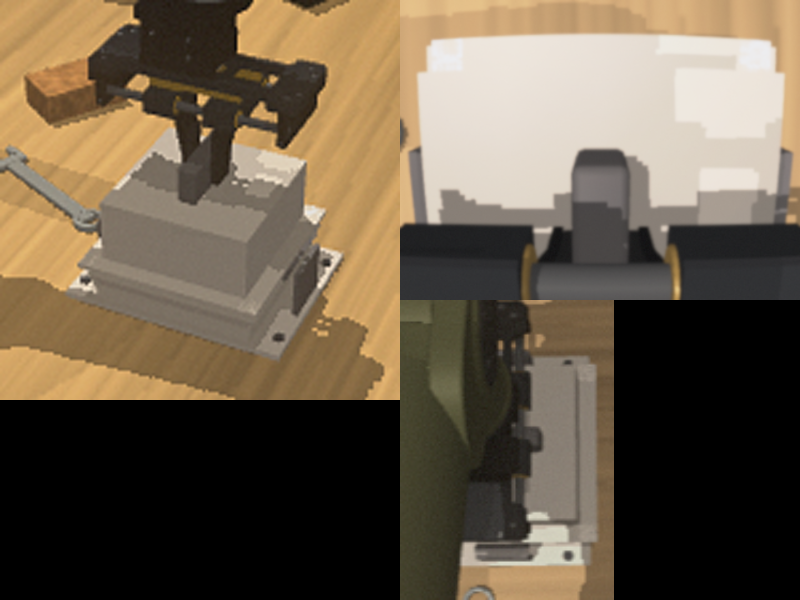

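The lid now rests on both clips with almost no side force. I press again.

Emit:
play_rows(steps=[[[0,0,0.002,0,0,0,0.005],[0,0,0.002,0,0,0,0.005],[0,0,0.002,0,0,0,0.005],[0,0,0,0,0,0,0.005]]])

```text
time_s: 38.8
tool_pos: [0.5519, 0.0499, 0.1124]
tool_rot: [179.8, -0.2, 89.0]
force: [0.3, 5.7, 11.6]
grip_width: 0.0172
grasp_force: 40.0
```

Emit:
play_rows(steps=[[[0.001,0,0.002,0,0,0,0.005],[0,0,0.002,0,0,0,0.005],[0,0,0.002,0,0,0,0.005],[0,0,0,0,0,0,0.005]]])

```text
time_s: 39.2
tool_pos: [0.5521, 0.0531, 0.1096]
tool_rot: [179.8, -0.4, 89.1]
force: [-8.9, 7.9, 32.9]
grip_width: 0.0179
grasp_force: 40.0
```

Emit:
play_rows(steps=[[[0,0,-0.003,0,0,0,0.005],[0.002,-0.0015,0,0,0,0,0.005],[0,0,0,0,0,0,0.005],[0,0,0,0,0,0,0.005]]])

```text
time_s: 39.6
tool_pos: [0.5517, 0.053, 0.1098]
tool_rot: [179.6, -0.2, 89.0]
force: [3.2, 4.3, 11.1]
grip_width: 0.0174
grasp_force: 40.0
```

Run:
```python
from look import *
for i in range(2):
    C={n:read_camera(n) for n in("top","scene")}; o=get_obs(); print({k:o[k].round(2) if k!="tool_pos" else o[k].round(4) for k in("tool_pos","tool_rot","force","wrist_torque")})
for d in silhouettes("scene","clip_front"): print("clip",d["p"],d["extent"])
```

```text
{'tool_pos': array([0.5517, 0.053 , 0.1098]), 'tool_rot': array([179.62,  -0.19,  89.03]), 'force': array([3.42, 5.07, 9.84]), 'wrist_torque': array([ 0.92, -0.34, -0.11])}
{'tool_pos': array([0.5517, 0.053 , 0.1098]), 'tool_rot': array([179.62,  -0.19,  89.04]), 'force': array([ 3.3 ,  4.35, 10.06]), 'wrist_torque': array([ 0.94, -0.31,  0.03])}
clip 0.63 [256.1, 204.0, 296.1, 234.8]
```

Emit:
play_rows(steps=[[[0.0015,0.0005,0.001,0,0,0,0.005],[0,0,0.002,0,0,0,0.005],[0,0,0.002,0,0,0,0.005],[0,0,0.001,0,0,0,0.005],[0,0,0,0,0,0,0.005]]])

```text
time_s: 40.35
tool_pos: [0.5521, 0.0532, 0.1094]
tool_rot: [179.7, -0.3, 89.0]
force: [-13.6, 1.2, 50.8]
grip_width: 0.0178
grasp_force: 40.0
```

Emit:
play_rows(steps=[[[0,0,-0.003,0,0,0,0.005],[0,0,0,0,0,0,0.06],[0,0,0,0,0,0,0.06],[0,0,0,0,0,0,0.06],[0,0,-0.03,0,0,0,0.06],[0,0,-0.03,0,0,0,0.06],[0,0,-0.03,0,0,0,0.06],[0,0,0,0,0,0,0.06],[0,0,0,0,0,0,0.06],[0,0,0,0,0,0,0.06],[0,0,0,0,0,0,0.06]]])

```text
time_s: 41.45
tool_pos: [0.548, 0.0521, 0.1928]
tool_rot: [-179.8, 0.1, 89.0]
force: [-0.4, -0.2, 0.1]
grip_width: 0.0599
grasp_force: 0.0
```

Run:
```python
from look import *
C={n:read_camera(n) for n in("top","scene","wrist")}; o=get_obs(); print(o["tool_pos"],o["tool_rot"])
d=silhouettes("scene","lid_bar")[0]
for z in(.016,.022,.028,.034): print(z,*fit([(C["scene"],d["pixels"])],lambda p:lidpts(p,z),[.55,.05,-.018],[.01,.01,.05]))
for n in("wrist","scene"):
  for nm in("clip_front","lid_bar"):
    for d in silhouettes(n,nm): print(n,nm,d["p"],d["extent"])
a=cv2.resize(C["scene"]["frame"][180:290,270:400,::-1],(700,592),interpolation=cv2.INTER_CUBIC)
w=C["wrist"]["frame"][:,:,::-1]
im=np.zeros((600,800,3),np.uint8); im[:300,:400]=cv2.resize(C["scene"]["frame"][190:295,265:405,::-1],(400,300),interpolation=cv2.INTER_CUBIC); im[:300,400:]=cv2.resize(w[90:330,160:480],(400,300),interpolation=cv2.INTER_CUBIC)
im[300:,:400]=cv2.resize(w[120:300,160:280],(400,300),interpolation=cv2.INTER_CUBIC); im[300:,400:]=cv2.resize(w[120:300,360:480],(400,300),interpolation=cv2.INTER_CUBIC)
cv2.imwrite("pics/last.png",im)
```

```text
[0.54855109 0.05221324 0.19364523] [-1.79923379e+02  3.95716684e-02  8.89654978e+01]
0.016 [ 0.5485901   0.0614184  -0.02660097] 0.9042137271937446
0.022 [ 0.5504618   0.05709298 -0.03285974] 0.8958780592528982
0.028 [ 0.55404991  0.04817733 -0.01677049] 0.8843710292249047
0.034 [ 0.55535243  0.04429119 -0.01657303] 0.871264367816092
wrist clip_front 0.76 [204.2, 187.9, 229.3, 257.4]
wrist lid_bar 0.67 [224.8, 124.5, 426.9, 303.7]
wrist lid_bar 0.31 [419.8, 193.9, 445.7, 255.6]
scene lid_bar 0.86 [288.3, 199.7, 383.4, 268.8]
```

Emit:
play_rows(steps=[[[-0.002,0.003,0,0,0,0,0],[0,0,0.01,0,0,0,0],[0,0,0.01,0,0,0,0],[0,0,0.01,0,0,0,0],[0,0,0.01,0,0,0,0],[0,0,0.007,0,0,0,0],[0,0,0.003,0,0,0,0],[0,0,0.002,0,0,0,0],[0,0,0.002,0,0,0,0],[0,0,0,0,0,0,0]]])

```text
time_s: 42.85
tool_pos: [0.5521, 0.0503, 0.1406]
tool_rot: [180.0, -0.0, 89.0]
force: [-0.1, 0.4, 0.1]
grip_width: 0.0006
grasp_force: 0.0
```

Emit:
play_rows(steps=[[[0,0,0.002,0,0,0,0],[0,0,0.002,0,0,0,0],[0,0,0.001,0,0,0,0],[0,0,0,0,0,0,0],[0,0,0,0,0,0,0]]])

```text
time_s: 43.35
tool_pos: [0.5526, 0.0503, 0.1383]
tool_rot: [179.9, -0.1, 89.0]
force: [-6.5, 0.6, 16.3]
grip_width: 0.0003
grasp_force: 8.2
```

Emit:
play_rows(steps=[[[0,0,0.001,0,0,0,0],[0,0,0.001,0,0,0,0],[0,0,0,0,0,0,0],[0,0,0,0,0,0,0]]])

```text
time_s: 43.75
tool_pos: [0.5527, 0.0504, 0.1381]
tool_rot: [180.0, -0.2, 89.0]
force: [-10.3, -0.0, 28.6]
grip_width: 0.0004
grasp_force: 14.1
```

View pics/last.png

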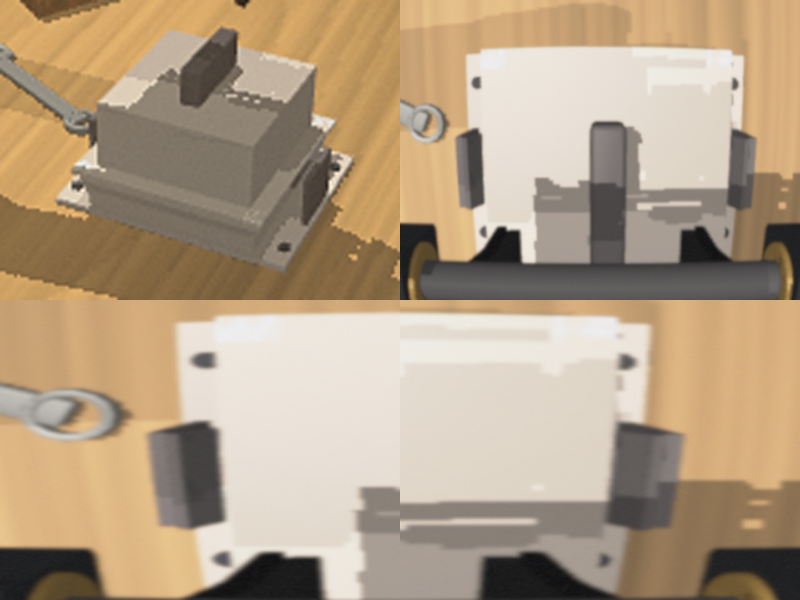

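The lid is stuck about 4 mm high, and its clips look symmetric at about columns 187 and 648 in the bottom panels. I retreat so I can measure the lid against the tub with nothing in the way.

Emit:
play_rows(steps=[[[0,0,-0.03,0,0,0,0],[0,0,-0.05,0,0,0,0.06],[-0.045,0,-0.02,0,0,0,0.06],[-0.045,0,0,0,0,0,0.06],[-0.045,0,0,0,0,0,0.06],[-0.045,0,0,0,0,0,0.06],[-0.045,0,0,0,0,0,0.06],[-0.045,0,0,0,0,0,0.06],[-0.04,0,0,0,0,0,0.06],[0,0,0,0,0,0,0.06]]])

```text
time_s: 44.75
tool_pos: [0.5436, -0.2676, 0.2339]
tool_rot: [-180.0, 0.3, 88.4]
force: [-0.4, -0.8, -0.7]
grip_width: 0.0583
grasp_force: 0.0
```

Run:
```python
from look import *
C={n:read_camera(n) for n in("top","scene")}
M={n:[d for d in silhouettes(n,"lid_bar") if d["p"]>.3][0] for n in C}
for n in C: print(n,M[n]["p"],M[n]["extent"])
for z in(.016,.020,.024):
  for sel in(["top"],["scene"],["top","scene"]):
    p,s=fit([(C[n],M[n]["pixels"]) for n in sel],lambda p:lidpts(p,z),[.55,.05,-.018],[.01,.01,.05]); print(z,sel,p.round(4),round(s,3))
for n in C:
  for d in silhouettes(n,"clip_front"): print(n,d["p"],d["extent"])
# bar in top image: dark pixels inside the lid
g=C["top"]["frame"].sum(2)/3; l,t,r,b=map(int,M["top"]["extent"]); sub=g[t+15:b-15,l+10:r-10]; 
_,bw=cv2.threshold(sub.astype(np.uint8),95,255,cv2.THRESH_BINARY_INV); k,lab,st,ce=cv2.connectedComponentsWithStats(bw)
for i in range(1,k):
    if st[i,4]>40: print(st[i]+[l+10,t+15,0,0,0],ce[i]+[l+10,t+15])
np.save("top_a.npy",C["top"]["frame"])
```

```text
top 0.8 [228.8, 201.1, 313.6, 285.4]
scene 0.92 [288.8, 200.5, 385.8, 268.3]
0.016 ['top'] [ 0.5522  0.0477 -0.0117] 0.981
0.016 ['scene'] [ 0.5503  0.0667 -0.0099] 0.866
0.016 ['top', 'scene'] [ 0.5522  0.0484 -0.0138] 0.91
0.02 ['top'] [ 0.552   0.0467 -0.0006] 0.974
0.02 ['scene'] [ 0.5522  0.061  -0.0024] 0.856
0.02 ['top', 'scene'] [ 0.5513  0.0487 -0.0013] 0.908
0.024 ['top'] [0.5512 0.0481 0.0007] 0.967
0.024 ['scene'] [ 0.5536  0.0552 -0.0188] 0.845
0.024 ['top', 'scene'] [0.5523 0.0479 0.0017] 0.9
top 0.75 [258.6, 281.8, 282.3, 288.7]
[301 216   2  54  55] [301.01818182 242.76363636]
[242 230  42  11 122] [267.19672131 238.35245902]
```

Run:
```python
from look import *
c=read_camera("top"); f=c["frame"]
# overlay predicted edges: report edge contrasts along rows, right side of flange and left side of body/flange
g=cv2.cvtColor(f,cv2.COLOR_RGB2GRAY).astype(float); g=cv2.GaussianBlur(g,(3,3),0)
for r in(225,235,245,255): 
    print(r,[int(v) for v in g[r,222:236]],[int(v) for v in g[r,296:322]])
for q in(245,255,285,295): print("col",q,[int(v) for v in g[192:210,q]],[int(v) for v in g[274:298,q]])
P=lambda x,y,z:proj(c,[[x,y,z]])[0].round(1)
for x,y in((.552,.0485),):
    for nm,dy,z in(("flange-y",-.086,.042),("flange+y",.086,.042),("body+y",.0695,.102),("body-y",-.0695,.102),("lip-y",-.083,.036),("lip+y",.083,.036),("bar+y",.04,.136),("bar-y",-.04,.136)): print(nm,P(x,y+dy,z))
```

```text
225 [153, 153, 153, 153, 151, 153, 167, 188, 201, 205, 205, 205, 204, 204] [207, 208, 202, 169, 121, 98, 107, 125, 133, 143, 171, 200, 208, 201, 172, 129, 104, 100, 107, 127, 146, 151, 151, 150, 149, 148]
235 [156, 156, 157, 157, 156, 159, 175, 194, 204, 206, 205, 205, 205, 205] [208, 209, 202, 170, 122, 98, 108, 126, 135, 145, 173, 201, 211, 204, 172, 126, 100, 97, 104, 122, 140, 146, 144, 143, 143, 143]
245 [158, 158, 157, 157, 157, 163, 182, 201, 207, 206, 207, 207, 207, 206] [210, 211, 204, 171, 122, 98, 108, 126, 134, 145, 173, 202, 213, 205, 174, 131, 107, 104, 112, 133, 152, 158, 157, 157, 157, 157]
255 [153, 153, 154, 154, 154, 162, 183, 202, 207, 207, 207, 208, 207, 207] [209, 211, 207, 181, 135, 103, 103, 120, 132, 145, 174, 203, 212, 207, 183, 140, 107, 98, 106, 128, 150, 158, 157, 156, 156, 156]
col 245 [160, 157, 149, 140, 146, 174, 186, 153, 111, 112, 157, 196, 206, 203, 203, 204, 204, 203] [119, 150, 187, 206, 210, 210, 210, 210, 202, 191, 194, 209, 215, 212, 206, 203, 203, 208, 214, 203, 177, 166, 169, 170]
col 255 [154, 147, 137, 128, 137, 166, 187, 178, 146, 142, 173, 199, 206, 205, 204, 203, 203, 204] [116, 153, 197, 213, 212, 211, 212, 213, 203, 177, 152, 138, 137, 157, 175, 173, 169, 184, 207, 207, 185, 171, 169, 170]
col 285 [102, 97, 93, 98, 119, 146, 156, 144, 143, 171, 198, 206, 204, 204, 204, 204, 204, 204] [132, 180, 210, 213, 212, 213, 214, 214, 191, 151, 146, 168, 185, 198, 207, 212, 215, 215, 214, 203, 179, 166, 168, 169]
col 295 [153, 144, 137, 146, 175, 198, 182, 141, 139, 177, 202, 206, 204, 203, 204, 205, 204, 204] [144, 190, 212, 213, 212, 212, 213, 213, 207, 195, 196, 209, 213, 204, 193, 191, 199, 210, 208, 189, 170, 165, 166, 169]
flange-y [310.4 239.9]
flange+y [227.9 242.6]
body+y [229.7 237.7]
body-y [300.9 235.4]
lip-y [309.1 240.4]
lip+y [229.9 242.9]
bar+y [241.6 234.3]
bar-y [284.2 232.9]
```

Run:
```python
from look import *
c=read_camera("top"); f=c["frame"]; a=cv2.imread("pics/top0.png")[:,:,::-1]
G=lambda f:cv2.cvtColor(np.ascontiguousarray(f),cv2.COLOR_RGB2GRAY).astype(int)
for q in(266,270,274): 
    for g in(G(a),G(f)): print(q,g[190:212,q].tolist(),g[272:298,q].tolist())
P=lambda x,y,z:proj(c,[[x,y,z]])[0].round(1)
for x in(.082,.099):
    for z in(.059,.045): print("clip",x,z,P(.552+x,.0485,z),P(.552-x,.0485,z))
for z0 in(.016,.020): print("flange",z0,P(.638,.0485,z0+.024),P(.466,.0485,z0+.024),"body",P(.6215,.0485,z0+.084),P(.4825,.0485,z0+.084))
```

```text
266 [129, 133, 131, 128, 85, 88, 79, 80, 74, 67, 66, 64, 72, 121, 133, 141, 125, 125, 126, 128, 95, 100] [174, 177, 179, 177, 117, 119, 97, 99, 129, 91, 56, 56, 74, 96, 95, 99, 104, 89, 86, 167, 181, 179, 118, 135, 139, 141]
266 [157, 159, 110, 110, 100, 94, 91, 85, 83, 80, 82, 118, 212, 209, 207, 203, 203, 205, 204, 205, 205, 205] [183, 113, 110, 167, 192, 213, 214, 215, 212, 217, 215, 108, 68, 72, 103, 113, 114, 128, 122, 87, 166, 219, 144, 169, 170, 171]
270 [132, 136, 130, 110, 87, 92, 90, 78, 73, 70, 68, 69, 70, 101, 130, 138, 129, 127, 129, 128, 105, 97] [177, 177, 175, 111, 112, 124, 94, 104, 150, 86, 57, 59, 80, 91, 96, 103, 102, 85, 90, 183, 179, 177, 123, 138, 138, 136]
270 [159, 162, 110, 109, 105, 95, 89, 83, 85, 83, 74, 125, 211, 209, 207, 203, 206, 207, 204, 205, 204, 203] [185, 112, 110, 167, 195, 211, 216, 211, 209, 216, 216, 114, 61, 71, 103, 115, 114, 126, 120, 88, 164, 222, 150, 169, 170, 170]
274 [134, 135, 131, 82, 86, 88, 71, 81, 70, 73, 69, 69, 66, 82, 129, 141, 128, 127, 129, 128, 103, 97] [177, 176, 180, 177, 117, 107, 92, 98, 153, 83, 53, 55, 77, 94, 96, 102, 103, 84, 91, 180, 183, 175, 138, 139, 136, 140]
274 [158, 108, 106, 111, 90, 97, 85, 82, 84, 79, 74, 149, 209, 209, 203, 204, 205, 206, 200, 205, 205, 201] [176, 109, 112, 182, 212, 213, 210, 213, 210, 215, 215, 109, 64, 70, 102, 111, 120, 126, 122, 90, 166, 218, 171, 168, 167, 171]
clip 0.082 0.059 [267.5 200.8] [268.6 280.2]
clip 0.082 0.045 [268.4 202.4] [269.4 280.6]
clip 0.099 0.059 [267.4 192.9] [268.7 288.6]
clip 0.099 0.045 [268.3 194.6] [269.6 289. ]
flange 0.016 [268.6 201.2] [269.8 282.7] body [265. 202.] [265.9 272.3]
flange 0.02 [268.4 200.7] [269.5 282.6] body [264.7 201.5] [265.6 272.1]
```

```bash
python3 -c "
from plan import *
print(get_obs()['tool_pos']);print(plan(.552,.074,.234,89,0.0))"
```

```text
[ 0.54704165 -0.25799996  0.23350418]
[[0.0474, -0.0, -0.0, 0.0, -0.0, 0.0, 0.0], [0.0474, -0.0, -0.0, 0.0, -0.0, 0.0, 0.0], [0.0474, -0.0, -0.0, 0.0, -0.0, 0.0, 0.0], [0.0475, -0.0, -0.0001, 0.0, -0.0, 0.001, 0.0], [0.0474, -0.0001, -0.0, 0.0, -0.0, 0.0, 0.0], [0.0475, -0.0001, -0.0001, 0.0, -0.0, 0.001, 0.0], [0.0474, -0.0001, -0.0, 0.0, -0.001, 0.0, 0.0]]
```

Emit:
play_rows(steps=[[[0.047,0,0,0,0,0,0],[0.047,0,0,0,0,0,0],[0.047,0,0,0,0,0,0],[0.047,0,0,0,0,0,0],[0.047,0,0,0,0,0,0],[0.047,0,0,0,0,0,0],[0.049,0,0,0,0,0,0],[0,0,0.03,0,0,0,0],[0,0,0.03,0,0,0,0],[0,0,0.02,0,0,0,0],[0,0,0.01,0,0,0,0],[0,0,0,0,0,0,0]]])

```text
time_s: 46.35
tool_pos: [0.5514, 0.0717, 0.1425]
tool_rot: [-179.9, 0.0, 89.0]
force: [-0.8, -0.3, 0.1]
grip_width: 0.0005
grasp_force: 0.0
```

Emit:
play_rows(steps=[[[0,0,0.002,0,0,0,0],[0,0,0.001,0,0,0,0],[0,0,0,0,0,0,0],[0,0,0,0,0,0,0]]])

```text
time_s: 46.75
tool_pos: [0.5528, 0.0713, 0.1412]
tool_rot: [179.9, -0.0, 89.0]
force: [1.0, 0.6, -0.7]
grip_width: 0.0003
grasp_force: 0.0
```

Emit:
play_rows(steps=[[[0,0,0.002,0,0,0,0],[0,0,0.002,0,0,0,0],[0,0,0.001,0,0,0,0],[0,0,0,0,0,0,0],[0,0,0,0,0,0,0]]])

```text
time_s: 47.25
tool_pos: [0.5528, 0.0713, 0.1374]
tool_rot: [180.0, -0.1, 89.0]
force: [-4.3, -0.5, 12.2]
grip_width: 0.0004
grasp_force: 6.1
```

Emit:
play_rows(steps=[[[0,0,0.001,0,0,0,0],[0,0,0.001,0,0,0,0],[0,0,0.0005,0,0,0,0],[0,0,0,0,0,0,0],[0,0,0,0,0,0,0]]])

```text
time_s: 47.75
tool_pos: [0.5529, 0.0713, 0.1372]
tool_rot: [180.0, -0.2, 89.0]
force: [-10.7, -0.8, 27.0]
grip_width: 0.0007
grasp_force: 13.4
```

Emit:
play_rows(steps=[[[0,0,-0.009,0,0,0,0],[-0.025,-0.001,0,0,0,0,0],[-0.025,0,0,0,0,0,0],[0,0,0,0,0,0,0],[0,0,0.004,0,0,0,0],[0,0,0.003,0,0,0,0],[0,0,0.002,0,0,0,0],[0,-0.001,0.001,0,0,0,0],[0,0,0,0,0,0,0],[0,0,0,0,0,0,0]]])

```text
time_s: 48.75
tool_pos: [0.5514, 0.02, 0.1391]
tool_rot: [179.8, -0.1, 89.0]
force: [-16.0, -5.7, 45.9]
grip_width: 0.0003
grasp_force: 23.1
```

The -y end of the bar is about 2 mm higher than the +y end, so the lid is rolled with its -y side caught. Plan: regrip, lift it onto the clip slopes, release so it sits level, then press with both fingertips spread along the bar.

Emit:
play_rows(steps=[[[0,0,-0.02,0,0,0,0],[0.015,0.001,-0.02,0,0,0,0.06],[0.013,0.001,0,0,0,0,0.06],[0,0,0,0,0,0,0.06],[0,0,0,0,0,0,0.06],[0,0,0.02,0,0,0,0.06],[0,0,0.03,0,0,0,0.06],[0,0,0.015,0,0,0,0.06],[0,0,0,0,0,0,0.06],[0,0,0,0,0,0,0.06]]])

```text
time_s: 49.75
tool_pos: [0.5516, 0.0486, 0.1063]
tool_rot: [-179.9, 0.1, 88.9]
force: [-0.8, 0.5, 0.2]
grip_width: 0.0581
grasp_force: 0.0
```

Emit:
play_rows(steps=[[[0,0,-0.004,0,0,0,0.06],[0,0,0,0,0,0,0.005],[0,0,0,0,0,0,0.005],[0,0,0,0,0,0,0.005],[0,0,0,0,0,0,0.005],[0,0,0,0,0,0,0.005],[0,0,0,0,0,0,0.005],[0,0,0,0,0,0,0.005]]], force=40)

```text
time_s: 50.55
tool_pos: [0.5519, 0.0493, 0.111]
tool_rot: [-180.0, -0.0, 89.0]
force: [-1.1, 0.6, -0.2]
grip_width: 0.0179
grasp_force: 40.0
```

Emit:
play_rows(steps=[[[0,0,-0.005,0,0,0,0.005],[0,0,-0.005,0,0,0,0.005],[0,0,-0.005,0,0,0,0.005],[0,0,-0.005,0,0,0,0.005],[0,0,0,0,0,0,0.005],[0,0,0,0,0,0,0.005],[0,0,0,0,0,0,0.005],[0,0,0,0,0,0,0.005]]])

```text
time_s: 51.35
tool_pos: [0.5518, 0.0493, 0.1308]
tool_rot: [-180.0, 0.0, 89.0]
force: [0.6, -0.1, -2.1]
grip_width: 0.0176
grasp_force: 40.0
```

Run:
```python
from look import *
o=get_obs(); print({k:o[k].round(3) for k in("tool_pos","tool_rot","force","wrist_torque")})
C={n:read_camera(n) for n in("scene","wrist")}
c=C["scene"]
# tilt fit: lid silhouette with roll about x and height free
d=silhouettes("scene","lid_bar")[0]; print(d["p"])
def tl(p):
    x,y,a,z,r=p; P=lidpts((0,0,a)); P=R.from_rotvec([r,0,0]).apply(P); return P+[x,y,z]
z=o["tool_pos"][2]-.0906-.0
for r0 in(0,-.04,.04): print(fit([(c,d["pixels"])],tl,[.552,.052,-.018,z,r0],[.01,.01,.03,.005,.03]))
cv2.imwrite("pics/scene_l.png",c["frame"][:,:,::-1])
```

```text
{'tool_pos': array([0.552, 0.049, 0.131]), 'tool_rot': array([-1.79979e+02,  3.00000e-03,  8.89700e+01]), 'force': array([ 0.567, -0.112, -2.07 ]), 'wrist_torque': array([-0.103,  0.041,  0.049])}
0.79
(array([ 0.53707395,  0.08125136,  0.00634784,  0.01291571, -0.05078423]), np.float64(0.9048266485384092))
(array([ 0.55041438,  0.05344118, -0.00263795,  0.03828775, -0.04542346]), np.float64(0.8727351164797239))
(array([ 0.54134199,  0.08128072,  0.04363044,  0.01455351, -0.03777898]), np.float64(0.881154879140555))
```

Emit:
play_rows(steps=[[[0.0015,0,0.004,0,0,0,0.005],[0,0,0.003,0,0,0,0.005],[0,0,0,0,0,0,0.005],[0,0,0,0,0,0,0.005],[0,0,0,0,0,0,0.06],[0,0,0,0,0,0,0.06],[0,0,0,0,0,0,0.06],[0,0,0,0,0,0,0.06],[0,0,-0.03,0,0,0,0.06],[0,0,-0.03,0,0,0,0.06],[0,0,-0.03,0,0,0,0.06]]])

```text
time_s: 52.6
tool_pos: [0.5519, 0.0506, 0.2151]
tool_rot: [180.0, 0.0, 89.0]
force: [0.3, 0.4, 0.4]
grip_width: 0.0586
grasp_force: 0.0
```

Emit:
play_rows(steps=[[[-0.045,0,0,0,0,0,0.04],[-0.045,0,0,0,0,0,0.04],[-0.045,0,0,0,0,0,0.04],[-0.045,0,0,0,0,0,0.04],[-0.045,0,0,0,0,0,0.04],[-0.045,0,0,0,0,0,0.04],[0,0,0,0,0,0,0.04],[0,0,0,0,0,0,0.04],[0,0,0,0,0,0,0.04],[0,0,0,0,0,0,0.04]]])

```text
time_s: 53.6
tool_pos: [0.5478, -0.2171, 0.2139]
tool_rot: [180.0, -0.1, 89.2]
force: [-0.4, -0.1, 0.2]
grip_width: 0.0399
grasp_force: 0.0
```

Run:
```python
from look import *
C={n:read_camera(n) for n in("top","scene")}; o=get_obs(); print(o["tool_pos"],o["tool_rot"])
def tl(p):
    x,y,a,z,r=p; P=lidpts((0,0,a)); P=R.from_rotvec([r,0,0]).apply(P); return P+[x,y,z]
M={n:silhouettes(n,"lid_bar")[0] for n in C}; print({n:(M[n]["p"],M[n]["extent"]) for n in C})
for r0 in(-.03,.03): print(fit([(C[n],M[n]["pixels"]) for n in C],tl,[.552,.05,-.018,.028,r0],[.01,.01,.03,.005,.03]))
# bar top pixels: dark region lines
c=C["top"]; g=cv2.cvtColor(c["frame"],cv2.COLOR_RGB2GRAY); s=g[215:262,235:296]; k,lab,st,ce=cv2.connectedComponentsWithStats((s<100).astype(np.uint8))
for i in range(1,k):
    if st[i,4]>30: print(st[i],ce[i]+[235,215]); ys,xs=np.where(lab==i); print(cv2.minAreaRect(np.c_[xs,ys].astype(np.int32)))
g=cv2.GaussianBlur(g,(3,3),0)
for r in(225,245): print(g[r,222:236].tolist(),g[r,296:322].tolist())
P=lambda x,y,z:proj(c,[[x,y,z]])[0].round(1)
for z in(.051,.055): print("flange",P(.552,.0485-.086,z),P(.552,.0485+.086,z))
print("bar",P(.552,.0885,.147),P(.552,.0085,.147))
```

```text
[ 0.54768808 -0.21747003  0.2139777 ] [ 1.79988411e+02 -3.94414768e-02  8.91349556e+01]
{'top': (0.66, [228.8, 200.4, 310.5, 285.0]), 'scene': (0.56, [292.3, 195.9, 384.1, 268.2])}
(array([ 0.55158439,  0.04877059, -0.01138687,  0.03020732, -0.04840512]), np.float64(0.8892715605675756))
(array([ 0.55197083,  0.05070505, -0.0032139 ,  0.02811917,  0.01576642]), np.float64(0.8784224693585758))
[ 9 13 37  2 42] [263.9047619  228.88095238]
((27.0, 13.5), (1.0, 36.0), 90.0)
[  7  14  43  12 125] [265.696 237.712]
((28.008220672607422, 19.7219181060791), (10.030159950256348, 42.23030471801758), 87.87889862060547)
[148, 148, 148, 154, 173, 193, 200, 199, 198, 198, 198, 199, 199, 199] [201, 202, 199, 182, 145, 117, 119, 130, 130, 139, 166, 194, 197, 167, 125, 102, 99, 98, 104, 122, 141, 147, 145, 144, 145, 145]
[153, 153, 154, 163, 182, 197, 201, 202, 202, 201, 201, 202, 202, 202] [203, 203, 205, 196, 159, 120, 117, 131, 134, 132, 140, 169, 193, 179, 139, 109, 100, 101, 107, 127, 148, 154, 152, 151, 151, 151]
flange [310.3 239.2] [227.  241.9]
flange [310.2 238.9] [226.6 241.6]
bar [240.5 233.3] [283.7 231.8]
```

Emit:
play_rows(steps=[[[0,0,0,0,0,-0.143,0.04],[0,0,0,0,0,-0.143,0.04],[0,0,0,0,0,-0.143,0.04],[0,0,0,0,0,-0.143,0.04],[0,0,0,0,0,-0.143,0.04],[0,0,0,0,0,-0.143,0.04],[0,0,0,0,0,-0.143,0.04],[0,0,0,0,0,-0.143,0.04],[0,0,0,0,0,-0.143,0.04],[0,0,0,0,0,-0.143,0.04],[0,0,0,0,0,-0.141,0.04],[0,0,0,0,0,0,0.04]]])

```text
time_s: 55.0
tool_pos: [0.5472, -0.2188, 0.2141]
tool_rot: [180.0, 0.0, 179.0]
force: [0.3, -0.1, 0.2]
grip_width: 0.0399
grasp_force: 0.0
```

```bash
python3 -c "
from plan import *
o=get_obs();print(o['tool_pos'],o['tool_rot'],o['qpos']);print(plan(.551,.0495,.214,179,0.04))"
```

```text
[ 0.5472385  -0.21877653  0.21408864] [1.79983193e+02 1.71434070e-02 1.79044639e+02] [-16.20811767  13.18997415  41.50271155  94.17075572  -8.98688091
  76.03166437 115.76518097]
[[0.0001, 0.0447, 0.0, 0.0, 0.0, 0.0, 0.04], [0.0001, 0.0447, 0.0, 0.0, 0.0, 0.0, 0.04], [0.0001, 0.0447, 0.0, 0.0, 0.0, 0.0, 0.04], [0.0001, 0.0447, 0.0001, 0.0, 0.0, 0.0, 0.04], [0.0002, 0.0448, 0.0, 0.0, 0.0, 0.0, 0.04], [0.0001, 0.0447, 0.0001, 0.0, 0.0, 0.001, 0.04]]
```

Emit:
play_rows(steps=[[[0,0.0447,0,0,0,0,0.04],[0,0.0447,0,0,0,0,0.04],[0,0.0447,0,0,0,0,0.04],[0,0.0447,0,0,0,0,0.04],[0,0.0447,0,0,0,0,0.04],[0,0.0447,0,0,0,0,0.04],[0,0,0.03,0,0,0,0.04],[0,0,0.025,0,0,0,0.04],[0,0,0,0,0,0,0.04],[0,0,0,0,0,0,0.04],[0,0,0,0,0,0,0.04]]])

```text
time_s: 56.1
tool_pos: [0.553, 0.0487, 0.1606]
tool_rot: [180.0, 0.1, 178.9]
force: [0.2, 0.0, 1.0]
grip_width: 0.0401
grasp_force: 0.0
```

Emit:
play_rows(steps=[[[0,0,0.004,0,0,0,0.04],[0,0,0.004,0,0,0,0.04],[0,0,0.003,0,0,0,0.04],[0,0,0.002,0,0,0,0.04],[0,0,0.002,0,0,0,0.04],[0,0,0.001,0,0,0,0.04],[0,0,0,0,0,0,0.04],[0,0,0,0,0,0,0.04]]])

```text
time_s: 56.9
tool_pos: [0.5513, 0.049, 0.1428]
tool_rot: [180.0, -0.1, 179.0]
force: [-1.9, -0.5, 2.5]
grip_width: 0.0402
grasp_force: 1.3
```

```bash
python3 -c "
from cell import *
o=get_obs();print(o['tool_pos'],o['tool_rot'],o['force'],o['wrist_torque'])"
```

```text
[0.55134096 0.04904644 0.14277194] [ 1.79995693e+02 -6.94469926e-02  1.78982978e+02] [-1.85153757 -0.47366611  2.51273531] [0.10539222 0.40948482 0.01606722]
```

Emit:
play_rows(steps=[[[0,0,0.002,0,0,0,0.04],[0,0,0.001,0,0,0,0.04],[0,0,0,0,0,0,0.04],[0,0,0,0,0,0,0.04]]])

```text
time_s: 57.3
tool_pos: [0.552, 0.0489, 0.1398]
tool_rot: [-180.0, 0.0, 179.0]
force: [-0.3, -0.5, -1.0]
grip_width: 0.0399
grasp_force: 0.0
```

```bash
python3 -c "
from cell import *
o=get_obs();print(o['tool_pos'],o['tool_rot'],o['force'],o['wrist_torque'])"
```

```text
[0.5519509  0.04889399 0.1397993 ] [-1.79989430e+02  3.20878712e-03  1.78977460e+02] [-0.3327154  -0.52299224 -1.02521878] [-0.00384248 -0.0385322  -0.08780725]
```

Emit:
play_rows(steps=[[[0,0,0.002,0,0,0,0.04],[0,0,0.001,0,0,0,0.04],[0,0,0,0,0,0,0.04],[0,0,0,0,0,0,0.04]]])

```text
time_s: 57.7
tool_pos: [0.5522, 0.049, 0.1372]
tool_rot: [180.0, 0.0, 179.0]
force: [0.9, 0.3, 1.0]
grip_width: 0.0401
grasp_force: 0.5
```

```bash
python3 -c "
from cell import *
o=get_obs();print(o['tool_pos'],o['tool_rot'],o['force'],o['wrist_torque'])"
```

```text
[0.5521992  0.04898994 0.13720233] [1.79991616e+02 4.06073157e-02 1.78980422e+02] [0.92938867 0.34979854 1.04743394] [-0.0158668  -0.20133857 -0.00049542]
```

Emit:
play_rows(steps=[[[0,0,0.001,0,0,0,0.04],[0,0,0.001,0,0,0,0.04],[0,0,0,0,0,0,0.04],[0,0,0,0,0,0,0.04]]])

```text
time_s: 58.1
tool_pos: [0.5535, 0.049, 0.1361]
tool_rot: [180.0, 0.2, 179.0]
force: [4.0, -1.9, 5.9]
grip_width: 0.04
grasp_force: 2.7
```

```bash
python3 -c "
from cell import *
o=get_obs();print(o['tool_pos'],o['tool_rot'],o['force'],o['wrist_torque'])"
```

```text
[0.55353    0.04898169 0.13608581] [179.97216833   0.21538438 178.97572022] [ 3.95369699 -1.92995741  5.857554  ] [-0.12212383 -0.90456426  0.01471252]
```

Emit:
play_rows(steps=[[[-0.001,0,0.001,0,0,0,0.04],[0,0,0.001,0,0,0,0.04],[0,0,0.001,0,0,0,0.04],[0,0,0,0,0,0,0.04],[0,0,0,0,0,0,0.04]]])

```text
time_s: 58.6
tool_pos: [0.5536, 0.049, 0.1343]
tool_rot: [179.9, 0.1, 179.0]
force: [-0.6, -1.0, 15.5]
grip_width: 0.0398
grasp_force: 7.7
```

```bash
python3 -c "
from cell import *
o=get_obs();print(o['tool_pos'],o['tool_rot'],o['force'],o['wrist_torque'])"
```

```text
[0.55364262 0.04896953 0.13428526] [1.79938881e+02 9.38865564e-02 1.78982636e+02] [-0.59536305 -0.99870026 15.46565844] [-0.1827151   0.45073685  0.041486  ]
```

Emit:
play_rows(steps=[[[0,0,0.001,0,0,0,0.04],[0,0,0.0015,0,0,0,0.04],[0,0,0,0,0,0,0.04],[0,0,0,0,0,0,0.04]]])

```text
time_s: 59.0
tool_pos: [0.5537, 0.049, 0.1341]
tool_rot: [179.9, 0.1, 179.0]
force: [-7.5, -0.5, 28.8]
grip_width: 0.0401
grasp_force: 14.5
```

Emit:
play_rows(steps=[[[0,0,-0.01,0,0,0,0.04],[0,0,-0.04,0,0,0,0.04],[0,0,-0.04,0,0,0,0.04],[0,-0.04,-0.01,0,0,0,0.04],[0,-0.045,0,0,0,0,0.04],[0,-0.045,0,0,0,0,0.04],[0,-0.045,0,0,0,0,0.04],[0,-0.045,0,0,0,0,0.04],[0,-0.045,0,0,0,0,0.04],[0,0,0,0,0,0,0.04],[0,0,0,0,0,0,0.04],[0,0,0,0,0,0,0.04]]])

```text
time_s: 60.2
tool_pos: [0.5479, -0.214, 0.2284]
tool_rot: [179.9, -0.1, 179.1]
force: [0.4, 0.4, 0.8]
grip_width: 0.0399
grasp_force: 0.0
```

Run:
```python
from look import *
C={n:read_camera(n) for n in("top","scene")}; f=C["top"]["frame"]; a=cv2.imread("pics/top0.png")[:,:,::-1]; b=np.load("top_a.npy")
G=lambda f:cv2.cvtColor(np.ascontiguousarray(f),cv2.COLOR_RGB2GRAY).astype(int)
for q in(266,274): 
    for g in(G(a),G(b),G(f)): print(q,g[190:206,q].tolist(),g[278:296,q].tolist())
def tl(p):
    x,y,a,z,r=p; P=lidpts((0,0,a)); P=R.from_rotvec([r,0,0]).apply(P); return P+[x,y,z]
M={n:silhouettes(n,"lid_bar")[0] for n in C}; print({n:(M[n]["p"],M[n]["extent"]) for n in C})
for z in(.016,.020,.028): print(z,*fit([(C[n],M[n]["pixels"]) for n in C],lambda p:lidpts(p,z),[.552,.05,-.018],[.01,.01,.03]))
g=cv2.GaussianBlur(G(f).astype(np.uint8),(3,3),0)
for r in(225,245): print(g[r,222:236].tolist(),g[r,296:322].tolist())
```

```text
266 [129, 133, 131, 128, 85, 88, 79, 80, 74, 67, 66, 64, 72, 121, 133, 141] [97, 99, 129, 91, 56, 56, 74, 96, 95, 99, 104, 89, 86, 167, 181, 179, 118, 135]
266 [159, 158, 111, 109, 105, 97, 91, 85, 83, 82, 79, 115, 211, 206, 205, 202] [213, 211, 212, 217, 216, 110, 63, 72, 106, 115, 114, 129, 119, 91, 163, 216, 146, 165]
266 [153, 156, 156, 154, 105, 108, 101, 95, 88, 84, 85, 82, 78, 104, 210, 205] [213, 213, 213, 122, 68, 68, 86, 114, 114, 122, 122, 106, 103, 195, 216, 212, 142, 167]
274 [134, 135, 131, 82, 86, 88, 71, 81, 70, 73, 69, 69, 66, 82, 129, 141] [92, 98, 153, 83, 53, 55, 77, 94, 96, 102, 103, 84, 91, 180, 183, 175, 138, 139]
274 [156, 109, 109, 107, 88, 95, 87, 85, 88, 82, 68, 147, 209, 208, 205, 204] [211, 211, 212, 216, 215, 110, 65, 67, 102, 117, 118, 126, 121, 90, 164, 220, 169, 162]
274 [155, 160, 157, 101, 106, 108, 81, 92, 85, 83, 83, 81, 63, 109, 209, 205] [212, 214, 212, 103, 64, 72, 90, 114, 110, 126, 121, 98, 109, 212, 219, 210, 165, 163]
{'top': (0.9, [228.7, 206.4, 310.5, 285.9]), 'scene': (0.72, [374.4, 300.7, 408.0, 353.8])}
0.016 [ 0.54971055  0.04930837 -0.01903688] 0.4763425253991292
0.02 [ 0.54805692  0.04834354 -0.00654238] 0.4722981723989063
0.028 [ 0.54587202  0.0486289  -0.00506647] 0.46395250212044103
[150, 151, 151, 150, 150, 159, 181, 199, 203, 203, 202, 203, 203, 203] [203, 204, 205, 198, 166, 126, 117, 130, 135, 132, 141, 170, 196, 189, 151, 113, 99, 105, 125, 144, 149, 148, 148, 148, 147, 147]
[155, 155, 155, 154, 159, 176, 195, 204, 205, 205, 205, 204, 204, 204] [205, 205, 206, 200, 168, 127, 118, 130, 135, 134, 134, 145, 171, 181, 153, 116, 108, 124, 143, 153, 155, 154, 154, 154, 154, 153]
```

Both clips are back at their free pixel positions and hook over the flange. The lid stopped hard at its home height: the bar top reads 0.134 m. Handing in.

```bash
python3 -c "
from cell import *
print(sign_off())"
```

```text
the job is handed in; nothing more can be done
None
```

I nested the four cups present (1, 2, 4, 5) mouth-down in the tub and pressed the lid home with both clips snapped over it, then handed the job in; `sign_off` returned no verdict.

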